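# Stow the cast heelballs in the slotted ledge cubby

## Robot

A 6-joint arm with a two-finger parallel gripper is mounted at the origin on the work surface. World frame = base frame: x ahead of the robot, y to its left, z up, the work surface at z = 0. Lengths are in m, angles in rad, forces in N, time in s.
With the tool pointing down it reaches from about 0.375 to 0.975 m from the base axis. Payload 3.8 kg.
Tool frame: the origin (TCP) lies midway between the tips of the shut fingers; the grasp point (between the pads) lies 19 mm behind it; z points along the fingers, y is the line along which they close (so a half turn about z gives the same grasp; the last joint's range is limited). The gripper opens to 85 mm and grips with 20 to 120 N. Pads are 22 mm wide; open, the fingers measure 114 mm over their backs; the gripper's body (76 mm by 85 mm) begins 54 mm behind the grasp point. The pads swing forward as they close: fully open they stand 13 mm farther back than shut.
Start: joints at [-1.223, 0.264, 1.604, -0, 1.274, -0.037], TCP at [0.253, -0.626, 0.209] pointing down, gripper open.
Joint ranges: [-2.63, 2.63], [-0.94, 2.18], [0.31, 2.57], [-1.31, 4.45], [0, 2.66], [-2.55, 2.55]. Speed limits (rad/s): [2.57, 2.57, 3.14, 3.14, 3.14, 3.14].

## Interface

Orientations are given as a rotation vector (axis times angle).
In Python, from workcell import * gives the robot as it stands. The module is installed in compiled form; this text tells all that it offers.
- The arm moves only by the tool apply_moves, never from a script. Its arguments are lists of equal length, an entry for each row: "fingers": the opening, from 0 (shut) to 1 (fully open); "travel": the shift along the tool's x, y, z normalised to -1 to 1, where 1 is 0.05 m, a list of three; "rotation": the turn, a rotation vector about the tool's x, y, z normalised to -1 to 1, where 1 is 6 degrees, a list of three. In form: {"fingers": [fingers, ...], "travel": [[dx, dy, dz], ...], "rotation": [[ax, ay, az], ...]}. A call has 1 to 12 rows; each row shifts and turns the commanded pose from where the row before left it, along the tool's axes as they then stand; what a row does not reach is not made up. A row lasts 1/10 s, in which the tool goes at most 50 mm and 8.59 degrees, less where a joint would pass 70% of its speed; a pose out of reach is approached as far as the arm can. A call with a number of a shift or a turn outside -1 to 1 is refused whole. A call with a gripper value outside its range is refused whole. The fingers move at their own pace and stop on an object; "newtons" is the grip in N (left out, the last holds). Time passes only in rows, so rows that do not move let the fingers close. It gives the time, the measured TCP pose, the force, the opening and the grip force at its end, in the units of the state.
- read_state(): the state, without advancing time (a new reading comes with each control period).
- read_camera(name): name is "side" or "top"; returns a dict with "image" (420x560x3 uint8, red, green, blue), "fx", "fy", "cx", "cy" (pixels), "extrinsics" (4x4, takes a point from world to camera coordinates). Camera axes: x right, y down, z forward; pixel columns grow to the right and rows downward; lengths in m; the calibration is good to about 2 mm. A picture is of the moment at which its call begins. There is no depth.
- finish_job(): hands the job in; it is judged then, once.
Trained networks look in the newest picture that a camera, given by its name, has taken for a name from the list of things; names that differ only in an ending like _2 or _b are one class to them, and where a whole thing is asked for, a point or a joint stands for the part that bears it (a point fixed in the world has none). Each returns a list of dicts, best first, with "p" (0 to 1); they miss things now and then, are a little off and sometimes report something else, mostly with a low value. They report only what shows in the picture. A call takes as long as a camera call. They do not tell look-alikes from the thing itself.
- regions_of(camera, name): "mask" (420x560 bool, what is visible of it) and "bbox" ([left, top, width, height] in pixels, round what is visible of it).
- tip_of(camera, name): "location" ([column, row] in pixels: a listed point, or the origin of a listed thing).
The state is a dict: "time": time; "q": joint angles; "joint_vel": joint speeds; "joint_torque": joint torques, N m; "tool_pos": TCP position; "tcp_rot": TCP orientation; "wrist_force": force on the tool from outside, world axes, zero at the start; "torque": the same for the moment, N m; "width": opening from 0.0 (shut) to 1.0 (fully open); "grip_force": force on a finger pad.
Only numpy, scipy, OpenCV 4.12 (cv2) and the standard library are available. Lean on these libraries where they do the work, as an engineer would, in place of code of your own. Each camera call takes 0.05 s, during which the arm holds its last target. There are 200 camera calls.

## Task

Slide the little door of the ledge cubby fully open, lift every heelball out of the casting mould, pass each one down through the well and along under the slotted top, so that all of them stand upright on the cubby floor wholly under the slotted part with their handles sticking up through the slot. Then slide the door fully shut over the well, and leave the other things on the ledge where they are.

Things in the scene. Friction and masses are not known exactly. Their poses are not given: they have to be found in the camera images.
- heelball1: cast heelball (hard black shoe wax on a stick), 95 mm tall: wax cake 34 mm across at the bottom, 38 at the top, 18 thick; brass neck 14 mm across from 18 to 52 mm up; straight pale wood handle 18 mm across from 52 to 95 mm. Loose, about 100 g; 3 to 5 are present, each standing in a mould cavity. Origin: centre of the underside; z along the handle
- heelball2: cast heelball (hard black shoe wax on a stick), 95 mm tall: wax cake 34 mm across at the bottom, 38 at the top, 18 thick; brass neck 14 mm across from 18 to 52 mm up; straight pale wood handle 18 mm across from 52 to 95 mm. Loose, about 100 g; 3 to 5 are present, each standing in a mould cavity. Origin: centre of the underside; z along the handle
- heelball3: cast heelball (hard black shoe wax on a stick), 95 mm tall: wax cake 34 mm across at the bottom, 38 at the top, 18 thick; brass neck 14 mm across from 18 to 52 mm up; straight pale wood handle 18 mm across from 52 to 95 mm. Loose, about 100 g; 3 to 5 are present, each standing in a mould cavity. Origin: centre of the underside; z along the handle
- heelball4: cast heelball (hard black shoe wax on a stick), 95 mm tall: wax cake 34 mm across at the bottom, 38 at the top, 18 thick; brass neck 14 mm across from 18 to 52 mm up; straight pale wood handle 18 mm across from 52 to 95 mm. Loose, about 100 g; 3 to 5 are present, each standing in a mould cavity. Origin: centre of the underside; z along the handle
- heelball5: cast heelball (hard black shoe wax on a stick), 95 mm tall: wax cake 34 mm across at the bottom, 38 at the top, 18 thick; brass neck 14 mm across from 18 to 52 mm up; straight pale wood handle 18 mm across from 52 to 95 mm. Loose, about 100 g; 3 to 5 are present, each standing in a mould cavity. Origin: centre of the underside; z along the handle
- mould: fixed aluminium casting block, 198 (x) x 128 (y) x 22 mm, with six round open cavities 42 mm across and 14 mm deep (floor 8 mm above the table), at x = -70, 0, 70 and y = +-35 mm in its frame; not all are filled. Origin: centre of its underside, z up
- cubby: fixed low mahogany case, 110 (x) x 390 (y) x 50 mm high, with an 8 mm top. Origin: centre of its underside on the table, z up. Inner floor 8 mm, underside of the top 42 mm above the table. A wax cake goes in only by the well, then travels along +y beneath the top with its neck in the slot. Two 12 mm high door rails stand on the top at x = +-45 mm, y = -192 to -40 mm
- well (a point): centre of the open rectangular well in the cubby's top (50 mm above the table), at y = -72.5 mm in the cubby's frame; the well is 70 mm (x) by 65 mm (y, from -105 to -40 mm)
- slot_end (a point): where the axis of the farthest heelball comes to stand, at the level of the top, y = +165 mm in the cubby's frame. The slot, 22 mm wide, runs along cubby x = 0 from the well's edge (y = -40 mm) to a closed end at y = +187 mm; there is length for five heelballs in a row
- door (a joint): travel of the dark sliding door lying on the case's top, m: 0 = shut over the well, 0.072 = fully open; it opens towards the cubby's -y. Panel 80 x 72 x 6 mm; it stays where it is left
- door_grip (a point): on the door's brass grip bar, 16 mm (cubby x) x 36 mm (cubby y), standing 30 mm up from the panel; this point is on its axis 8 mm below its top, 78 mm above the table. Moves with the door
- wax_tin: bystander: closed steel wax tin, 72 mm across, 24 mm high; origin centre of underside
- shoehorn: bystander: ivory-coloured celluloid shoehorn lying flat, about 165 mm long, 5 mm thick; origin in its middle, x along it
- shoe_tree1: bystander: chrome shoe tree lying, about 225 mm long, 60 mm wide, 40 mm high; origin in its middle on the underside, x along it
Not all that is in view belongs to the job. Leave any pink or turquoise look-alike of the heelball1 alone.

How it is judged:
By the outcome, as a careful person would: the job done as asked, in the order asked, and still so for the second after the job is handed in, with the robot touching nothing.
Of heelball1, heelball2, heelball3, heelball4, heelball5 only 3 to 5 are there at a start; the rules pass over those that are not, and their reading is None.
At some moment in a run one of heelball1, heelball2, heelball3, heelball4, heelball5 may be knocked a few centimetres aside while the robot is not near it.
Once in a run the grip may slacken for a moment while it holds something.
It also fails if it takes over 210 s, if anything falls off the work surface, if the arm or the gripper's body presses on something with over 40 N, if the wrist force passes 120 N, or if a joint passes its speed limit or range.

## Working session

There is one attempt and no reset: what is moved stays moved. The work goes in short steps, Python scripts to look and compute and a tool call to move; the robot and the scene stay as the last step left them, time stands still between calls to the robot, and variables do not carry over. Pictures are saved under pics/ and viewed, at most 14 in all, crops included, and the job is handed in when it is done.

Besides the shell and the picture viewer there is one more tool, called after "Call:" by a JSON object that holds its "method" and its "body", one argument or row to a line. apply_moves: Moves the arm, as the interface text tells. Scaled input: -1 to 1 covers 0.05 m each way for a shift and 6 degrees each way for a turn. Its arguments: {"type":"object","properties":{"fingers":{"type":"array","items":{"type":"number"}},"travel":{"type":"array","items":{"type":"array","items":{"type":"number"}}},"rotation":{"type":"array","items":{"type":"array","items":{"type":"number"}}},"newtons":{"type":"number"}},"required":["fingers","travel","rotation"]}

```bash
mkdir -p pics; cat > h.py <<'E'
from workcell import *
import numpy as np, cv2
from scipy.spatial.transform import Rotation as R
def cam(n):
    c=read_camera(n); K=np.array([[c['fx'],0,c['cx']],[0,c['fy'],c['cy']],[0,0,1]]); return c['image'],K,np.array(c['extrinsics'])
def save(img,f): cv2.imwrite('pics/'+f,img[:,:,::-1])
def proj(K,E,p):
    v=K@(E[:3,:3]@np.array(p,float)+E[:3,3]); return v[:2]/v[2]
def onz(K,E,uv,z):
    d=E[:3,:3].T@np.linalg.solve(K,[uv[0],uv[1],1]); o=-E[:3,:3].T@E[:3,3]
    return o+d*(z-o[2])/d[2]
def tri(views):
    A=[];b=[]
    for K,E,uv in views:
        d=E[:3,:3].T@np.linalg.solve(K,[uv[0],uv[1],1]); d/=np.linalg.norm(d); o=-E[:3,:3].T@E[:3,3]
        P=np.eye(3)-np.outer(d,d); A.append(P); b.append(P@o)
    A=np.vstack(A); b=np.hstack(b); x=np.linalg.lstsq(A,b,rcond=None)[0]
    return x, np.linalg.norm(A@x-b)
E
python3 - <<'E'
from h import *
s=read_state(); print({k:np.round(v,3) for k,v in s.items()})
for n in('top','side'):
    i,K,E=cam(n); save(i,n+'0.png'); print(n,K[0,0],K[1,1],K[:2,2],E.round(3).tolist())
    for t in('heelball1','mould','cubby','well','slot_end','door_grip','wax_tin','shoehorn','shoe_tree1'):
        print(t,[(np.round(r['location'],1).tolist(),round(r['p'],2)) for r in tip_of(n,t)])
E
```

```text
{'time': np.float64(0.0), 'q': array([-1.223,  0.265,  1.605, -0.   ,  1.274, -0.037]), 'joint_vel': array([-0.001, -0.002,  0.   , -0.001,  0.   ,  0.001]), 'joint_torque': array([-2.0000e-03, -5.1512e+01, -3.6731e+01, -0.0000e+00,  1.3000e-02,
        0.0000e+00]), 'tool_pos': array([ 0.253, -0.625,  0.208]), 'tcp_rot': array([-3.081e+00, -6.000e-01,  1.000e-03]), 'wrist_force': array([0.442, 1.247, 0.013]), 'torque': array([ 0.082,  0.06 , -0.025]), 'grip_force': np.float64(0.0), 'width': np.float64(0.999)}
top 385.90569009397814 385.90569009397814 [276.47669108 215.9665258 ] [[0.012, -1.0, 0.003, -0.028], [-0.972, -0.013, -0.234, 0.576], [0.234, -0.0, -0.972, 0.773], [0.0, 0.0, 0.0, 1.0]]
heelball1 [([430.0, 270.6], 0.84), ([387.7, 235.7], 0.83), ([378.5, 303.1], 0.65), ([391.1, 267.0], 0.61)]
mould [([372.0, 238.2], 0.81)]
cubby [([182.3, 256.5], 0.67), ([387.8, 202.7], 0.61), ([270.5, 165.7], 0.18)]
well [([210.0, 262.2], 0.83), ([390.2, 234.3], 0.53)]
slot_end [([100.5, 243.0], 0.81), ([357.5, 200.9], 0.23)]
door_grip [([207.7, 264.9], 0.76)]
wax_tin [([270.7, 163.3], 0.72)]
shoehorn [([182.7, 160.1], 0.88)]
shoe_tree1 [([341.4, 160.8], 0.6)]
side 383.0032923653486 383.0032923653486 [273.25796623 211.77649297] [[-0.933, -0.359, -0.02, 0.519], [-0.19, 0.537, -0.822, 0.159], [0.306, -0.763, -0.569, 0.78], [0.0, 0.0, 0.0, 1.0]]
heelball1 [([280.0, 184.0], 0.76), ([343.5, 169.0], 0.63), ([356.1, 192.0], 0.57), ([289.1, 173.5], 0.48), ([310.3, 172.5], 0.47), ([328.1, 182.1], 0.46)]
mould [([304.8, 184.1], 0.7)]
cubby [([271.6, 295.8], 0.74)]
well [([285.5, 248.6], 0.74)]
slot_end [([219.7, 338.5], 0.92)]
door_grip [([285.6, 245.3], 0.83)]
wax_tin [([213.0, 218.0], 0.59)]
shoehorn [([168.4, 269.7], 0.62)]
shoe_tree1 [([241.4, 184.1], 0.98)]
```

View pics/top0.png

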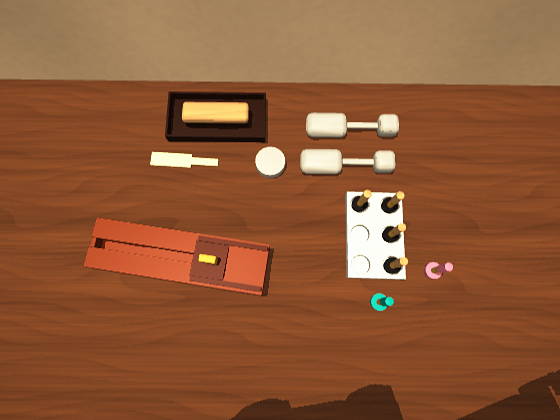

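View pics/side0.png

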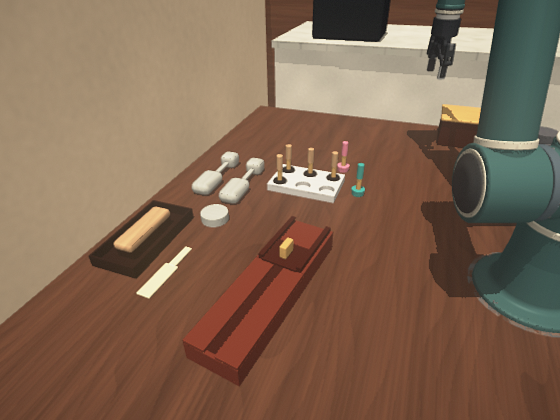

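Top view: real candidates (black cake, wood handle) are at (360,204), (391,204), (391,234) and (392,264). Turquoise (380,302) and pink (433,270) are look-alikes and get left alone. The cubby is at left with the door at (209,258). Next I measure from both views.

```bash
cat >> h.py <<'E'
from scipy.optimize import minimize
def hullmask(K,E,pts,S=(420,560)):
    m=np.zeros(S,np.uint8); p=np.array([proj(K,E,q) for q in pts])
    cv2.fillConvexPoly(m,cv2.convexHull(np.round(p*16).astype(np.int32)),1,shift=4); return m.astype(bool)
def box(x0,x1,y0,y1,z0,z1): return np.array([[a,b,c] for a in(x0,x1) for b in(y0,y1) for c in(z0,z1)])
def place(pts,p):
    c,s=np.cos(p[2]),np.sin(p[2]); return np.c_[pts[:,0]*c-pts[:,1]*s+p[0],pts[:,0]*s+pts[:,1]*c+p[1],pts[:,2]]
def fitbox(views,parts,p0):
    def cost(p):
        t=0
        for K,E,M in views:
            m=np.zeros(M.shape,bool)
            for b in parts: m|=hullmask(K,E,place(b,p))
            t+=1-(m&M).sum()/(m|M).sum()
        return t
    best=None
    for st in (0.01,0.004):
        r=minimize(cost,p0,method='Nelder-Mead',options=dict(initial_simplex=[np.array(p0)]+[np.array(p0)+d for d in np.diag([st,st,st*6])],xatol=1e-4,fatol=1e-5)); p0=r.x
    return r.x,r.fun
def cyl(x,y,z0,z1,r):
    a=np.linspace(0,6.283,24); return np.array([[x+r*np.cos(t),y+r*np.sin(t),z] for t in a for z in(z0,z1)])
def wood(i):
    h=cv2.cvtColor(i,cv2.COLOR_RGB2HSV); return (h[...,0]>8)&(h[...,0]<26)&(h[...,1]>80)&(h[...,2]>120)
CUB=[box(-.055,.055,-.195,.195,0,.05),box(-.048,-.042,-.192,-.04,.05,.062),box(.042,.048,-.192,-.04,.05,.062)]
MOU=[box(-.099,.099,-.064,.064,0,.022)]
E
python3 - <<'E'
from h import *
V={n:cam(n) for n in('top','side')}
for nm,pr in(('well',.05),('slot_end',.05),('door_grip',.078),('heelball1',0)):
    a={n:tip_of(n,nm) for n in V}
    if nm!='heelball1':
        print(nm,[x if k else x.round(4) for k,x in enumerate(tri([(V[n][1],V[n][2],a[n][0]['location']) for n in V]))])
for nm,parts,p0 in(('cubby',CUB,None),('mould',MOU,None)):
    views=[];
    for n in V:
        r=regions_of(n,nm); print(nm,n,[(x['bbox'],round(x['p'],2)) for x in r])
        if r: 
            M=r[0]['mask'].copy(); 
            views.append((V[n][1],V[n][2],M)); np.save(f'{nm}_{n}.npy',M)
    M=views[0][2]; ys,xs=np.nonzero(M); c=onz(V['top'][1],V['top'][2],(xs.mean(),ys.mean()),.025)
    for y0 in((0,-.15) if nm=='cubby' else(0,)):
        for vs in(views,views[:1],views[1:]): 
            print(nm,y0,fitbox(vs,parts,[c[0],c[1],y0]))
for n in V:
    w=wood(V[n][0]).astype(np.uint8); k,l,st,ce=cv2.connectedComponentsWithStats(w)
    print(n,[(st[j].tolist(),ce[j].round(1).tolist()) for j in range(1,k) if 15<st[j][4]<400])
# crops
a=cv2.resize(V['top'][0][185:315,335:465],None,fx=4,fy=4,interpolation=cv2.INTER_CUBIC); save(a,'cropmould.png')
E
```

```text
well [array([0.4814, 0.1193, 0.0494]), np.float64(0.004465341693232485)]
slot_end [array([0.515 , 0.3569, 0.0469]), np.float64(0.0011288996646624516)]
door_grip [array([0.476 , 0.1226, 0.0784]), np.float64(0.001471299523030673)]
cubby top [([86.3, 213.9, 182.2, 83.9], 0.92)]
cubby side [([184.3, 215.8, 149.9, 167.9], 0.59)]
cubby 0 (array([ 0.49153466,  0.19274017, -0.1429247 ]), np.float64(0.05344561605166043))
cubby 0 (array([ 0.49224652,  0.1947844 , -0.15066621]), np.float64(0.03336521092338751))
cubby 0 (array([ 0.49112396,  0.1916025 , -0.14149669]), np.float64(0.013806003384697618))
cubby -0.15 (array([ 0.49132224,  0.19254427, -0.14249572]), np.float64(0.05330573012549267))
cubby -0.15 (array([ 0.49195329,  0.19513836, -0.1450325 ]), np.float64(0.03151618398637135))
cubby -0.15 (array([ 0.49120712,  0.19159252, -0.14103656]), np.float64(0.013718154284696249))
mould top [([343.9, 191.7, 59.9, 85.8], 0.59)]
mould side [([266.9, 164.2, 78.3, 37.9], 0.95)]
mould 0 (array([ 0.54950377, -0.24746607, -0.01522861]), np.float64(0.5052194820679651))
mould 0 (array([ 0.5504052 , -0.2459
[... 982 characters left out ...]
402, 303, 13, 99, 288], [407.8, 349.8]), ([468, 309, 13, 66, 359], [473.9, 342.3]), ([300, 320, 13, 34, 74], [306.4, 337.2]), ([532, 330, 14, 6, 33], [538.4, 332.6]), ([17, 336, 10, 9, 16], [21.3, 340.2]), ([439, 337, 2, 25, 35], [439.5, 348.8]), ([94, 338, 16, 18, 33], [101.8, 345.9]), ([1, 345, 16, 15, 26], [8.8, 351.5]), ([383, 357, 11, 63, 168], [387.8, 391.4]), ([464, 367, 3, 13, 18], [465.1, 372.8]), ([186, 372, 26, 47, 136], [199.4, 393.2]), ([102, 376, 13, 18, 71], [108.7, 384.5]), ([65, 385, 14, 17, 34], [70.9, 393.5]), ([194, 386, 18, 33, 59], [203.3, 401.2]), ([227, 386, 11, 22, 39], [232.9, 394.3]), ([232, 391, 9, 18, 47], [236.6, 399.1]), ([237, 408, 7, 12, 35], [240.0, 414.4])]
```

View pics/cropmould.png

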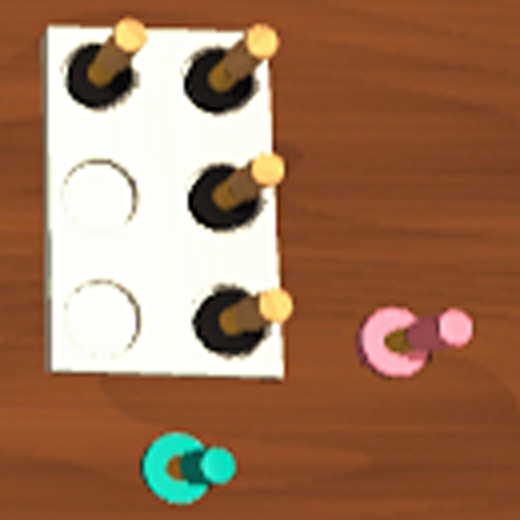

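```bash
python3 - <<'E'
from h import *
V={n:cam(n) for n in('top','side')}
i=V['top'][0].astype(int); w=((i[...,0]>190)&(i[...,1]>130)&(i[...,2]<170)&(i[...,0]-i[...,2]>60)).astype(np.uint8)
k,l,st,ce=cv2.connectedComponentsWithStats(w[185:285,335:425])
print([((ce[j]+[335,185]).round(2).tolist(),st[j][4]) for j in range(1,k) if st[j][4]>6])
for j in range(1,k):
    if st[j][4]>6:
        p=onz(*V['top'][1:],ce[j]+[335,185],.103); print(p.round(4),'side tip pix',proj(*V['side'][1:],p).round(1),'base',proj(*V['side'][1:],[p[0],p[1],.008]).round(1))
save(cv2.resize(V['side'][0][130:210,255:375],None,fx=6,fy=6,interpolation=cv2.INTER_CUBIC),'cropside.png')
E
```

```text
[([367.04, 193.38], np.int32(55)), ([400.04, 194.87], np.int32(52)), ([401.6, 226.96], np.int32(55)), ([403.49, 260.95], np.int32(59))]
[ 0.6202 -0.2122  0.103 ] side tip pix [278.6 155.6] base [279.  184.8]
[ 0.6178 -0.282   0.103 ] side tip pix [287.6 145.6] base [287.6 174. ]
[ 0.5483 -0.2809  0.103 ] side tip pix [310.3 149.1] base [309.2 177.8]
[ 0.4776 -0.2803  0.103 ] side tip pix [334.3 152.6] base [332.  181.8]
```

View pics/cropside.png

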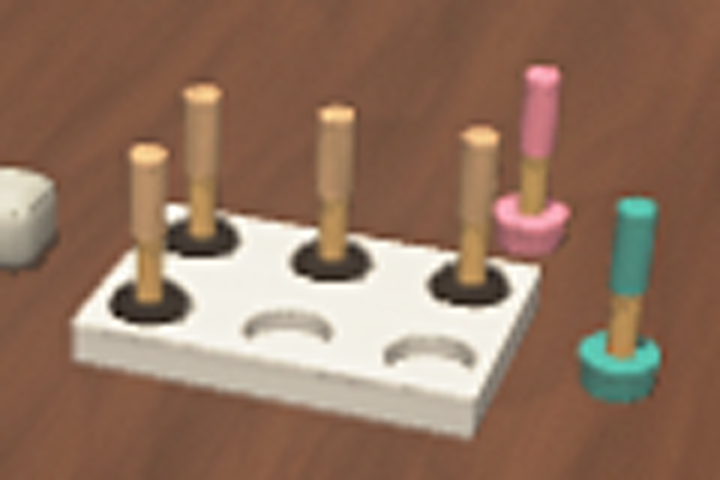

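The side crop confirms four wood-handled heelballs. Their tops at about (280,155), (289,145), (311,149) and (335,152) agree to 1 px with z=0.103. First I turn the tool to the cubby's axes.

Call:
{"method": "apply_moves", "body": {
  "fingers": [0.5,0.5,0.5,0.5,0.5,0.5,0.5,0.5,0.5,0.5,0.5],
  "travel": [
    [0,0,0],
    [0,0,0],
    [0,0,0],
    [0,0,0],
    [0,0,0],
    [0,0,0],
    [0,0,0],
    [0,0,0],
    [0,0,0],
    [0,0,0],
    [0,0,0]
  ],
  "rotation": [
    [0,0,-1],
    [0,0,-1],
    [0,0,-1],
    [0,0,-1],
    [0,0,-1],
    [0,0,-1],
    [0,0,-1],
    [0,0,-1],
    [0,0,-1],
    [0,0,-1],
    [0,0,0]
  ],
  "newtons": 60
}}

```text
time: 2.9
tool_pos: [0.2534, -0.6257, 0.2093]
tcp_rot: [-2.37, -2.062, -0.0]
wrist_force: [-0.3, -0.2, 1.1]
width: 0.501
grip_force: 0.0
```

```bash
cat >> h.py <<'E'
YAW=-.1425; C0=np.array([.4913,.1925]); CX=np.array([np.cos(YAW),np.sin(YAW)]); CY=np.array([-np.sin(YAW),np.cos(YAW)])
def cub(x,y): return C0+x*CX+y*CY
def delta(xy,z):
    s=read_state(); M=R.from_rotvec(s['tcp_rot']).as_matrix(); d=M.T@(np.r_[xy,z]-s['tool_pos'])
    print('t',round(float(s['time']),2),'pos',np.round(s['tool_pos'],4),'units',np.round(d/.05,2),'xang',np.degrees(np.arctan2(M[1,0],M[0,0])).round(2),'tilt',np.round(M[:,2],3),'w',np.round(s['width'],3),'g',np.round(s['grip_force'],1),'F',np.round(s['wrist_force'],1),'cub',np.round([(s['tool_pos'][:2]-C0)@CX,(s['tool_pos'][:2]-C0)@CY],4),'q6',np.round(s['q'][5],2))
E
python3 -c "
from h import *
delta([.479,.1215],.15)"
```

```text
t 2.9 pos [ 0.2534 -0.6257  0.2093] units [15.42  2.41  1.19] xang 82.06 tilt [-0.  0. -1.] w 0.501 g 0.0 F [-0.3 -0.2  1.1] cub [-0.1193 -0.8437] q6 -1.08
```

Call:
{"method": "apply_moves", "body": {
  "fingers": [0.5,0.5,0.5,0.5,0.5,0.5,0.5,0.5,0.5,0.5,0.5,0.5],
  "travel": [
    [0.7,0.4,0],
    [0.7,0.4,0],
    [0.7,0.4,0],
    [0.8,0.4,0],
    [0.8,0.4,0],
    [0.8,0.4,0],
    [0.9,0,0],
    [0.9,0,0],
    [0.9,0,0],
    [0.9,0,0],
    [0.9,0,0],
    [0.9,0,0]
  ],
  "rotation": [
    [0,0,0],
    [0,0,0],
    [0,0,0],
    [0,0,0],
    [0,0,0],
    [0,0,0],
    [0,0,0],
    [0,0,0],
    [0,0,0],
    [0,0,0],
    [0,0,0],
    [0,0,0]
  ]
}}

```text
time: 4.1
tool_pos: [0.4407, -0.1503, 0.2096]
tcp_rot: [2.373, 2.058, 0.001]
wrist_force: [1.2, 0.5, -0.4]
width: 0.5
grip_force: 0.0
```

Call:
{"method": "apply_moves", "body": {
  "fingers": [0.5,0.5,0.5,0.5,0.5,0.5,0.5,0.5],
  "travel": [
    [0.9,0,0],
    [0.9,0,0],
    [0.9,0,0],
    [0.9,0,0],
    [0.9,0,0],
    [0.9,0,0.2],
    [0,0,0.9],
    [0,0,0]
  ],
  "rotation": [
    [0,0,0],
    [0,0,0],
    [0,0,0],
    [0,0,0],
    [0,0,0],
    [0,0,0],
    [0,0,0],
    [0,0,0]
  ]
}}

```text
time: 4.9
tool_pos: [0.4733, 0.116, 0.149]
tcp_rot: [-2.365, -2.06, 0.014]
wrist_force: [-2.0, -0.3, -0.5]
width: 0.503
grip_force: 0.0
```

```bash
python3 -c "
from h import *
delta([.479,.1215],.063)
i,K,E=cam('side'); save(cv2.resize(i[190:310,220:380],None,fx=4,fy=4),'door1.png')"
```

```text
t 4.9 pos [0.4733 0.116  0.149 ] units [0.13 0.11 1.72] xang 82.1 tilt [-0.01  -0.002 -1.   ] w 0.503 g 0.0 F [-2.  -0.3 -0.5] cub [-0.0069 -0.0783] q6 0.33
```

View pics/door1.png

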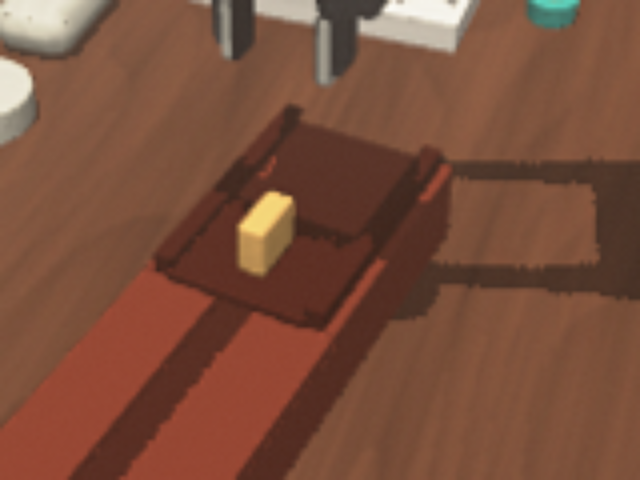

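The fingers straddle the bar, which is at crop (266,235). The door is shut.

Call:
{"method": "apply_moves", "body": {
  "fingers": [0.5,0.5,0.5,0.5,0.2,0.2,0.2,0.2,0.2,0.2],
  "travel": [
    [0.1,0.1,0.5],
    [0,0,0.6],
    [0,0,0.6],
    [0,0,0],
    [0,0,0],
    [0,0,0],
    [0,0,0],
    [0,0,0],
    [0,0,0],
    [0,0,0]
  ],
  "rotation": [
    [0,0,0],
    [0,0,0],
    [0,0,0],
    [0,0,0],
    [0,0,0],
    [0,0,0],
    [0,0,0],
    [0,0,0],
    [0,0,0],
    [0,0,0]
  ],
  "newtons": 40
}}

```text
time: 5.95
tool_pos: [0.4839, 0.1197, 0.0697]
tcp_rot: [2.37, 2.062, 0.001]
wrist_force: [0.1, 0.6, 1.0]
width: 0.198
grip_force: 0.0
```

Call:
{"method": "apply_moves", "body": {
  "fingers": [0.1,0.1,0.1,0.1],
  "travel": [
    [0,0,0],
    [0,0,0],
    [0,0,0],
    [0,0,0]
  ],
  "rotation": [
    [0,0,0],
    [0,0,0],
    [0,0,0],
    [0,0,0]
  ]
}}

```text
time: 6.35
tool_pos: [0.4836, 0.1197, 0.0692]
tcp_rot: [-2.37, -2.062, 0.0]
wrist_force: [0.4, -0.6, 0.2]
width: 0.101
grip_force: 0.0
```

```bash
python3 -c "
from h import *
delta([.479,.1215],.063)"
```

```text
t 6.35 pos [0.4836 0.1197 0.0692] units [ 0.02 -0.1   0.12] xang 82.05 tilt [-0. -0. -1.] w 0.101 g 0.0 F [ 0.4 -0.6  0.2] cub [ 0.0028 -0.0732] q6 0.33
```

```bash
python3 -c "
from h import *
i,K,E=cam('side'); j,K2,E2=cam('top')
save(np.hstack([cv2.resize(i[190:310,220:380],(400,300)),cv2.resize(j[200:320,150:310],(400,300))]),'door2.png')"
```

```text
(no output)
```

View pics/door2.png

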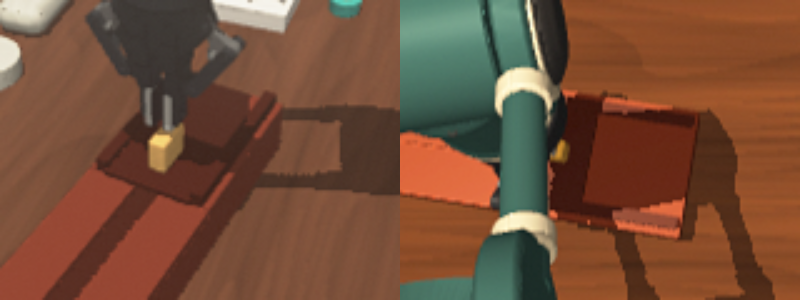

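```bash
python3 -c "
from h import *
i,K,E=cam('side'); j,K2,E2=cam('top')
p=read_state()['tool_pos']; print(proj(K,E,p),proj(K2,E2,p))
print(tri([(K,E,(285.7,247.4)),(K2,E2,(206.9,258.7))]))
for y in(-.054,-.072,-.09): print(y,[proj(K,E,np.r_[cub(0,y),z]).round(1).tolist() for z in(.056,.086)],[proj(K2,E2,np.r_[cub(0,y),z]).round(1).tolist() for z in(.056,.086)])
h=cv2.cvtColor(i,cv2.COLOR_RGB2HSV); m=(h[...,0]>18)&(h[...,0]<32)&(h[...,1]>100)&(h[...,2]>110); m[:230]=0;m[265:]=0;m[:,:270]=0;m[:,305:]=0
ys,xs=np.nonzero(m); print(xs.min(),xs.max(),ys.min(),ys.max())
"
```

```text
[284.64009574 247.61578806] [209.83049952 257.6026714 ]
(array([0.48010583, 0.12462089, 0.07492002]), np.float64(0.0006909107689584918))
-0.054 [[281.5, 258.3], [281.4, 247.1]] [[201.8, 258.3], [199.2, 256.5]]
-0.072 [[285.6, 253.2], [285.6, 242.1]] [[210.0, 259.6], [207.7, 257.8]]
-0.09 [[289.5, 248.3], [289.6, 237.2]] [[218.3, 260.9], [216.2, 259.2]]
280 287 244 248
```

```bash
python3 -c "
from h import *
i,K,E=cam('side')
save(cv2.resize(i[190:270,240:340],(750,600),interpolation=cv2.INTER_CUBIC),'door3.png')"
```

```text
(no output)
```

View pics/door3.png

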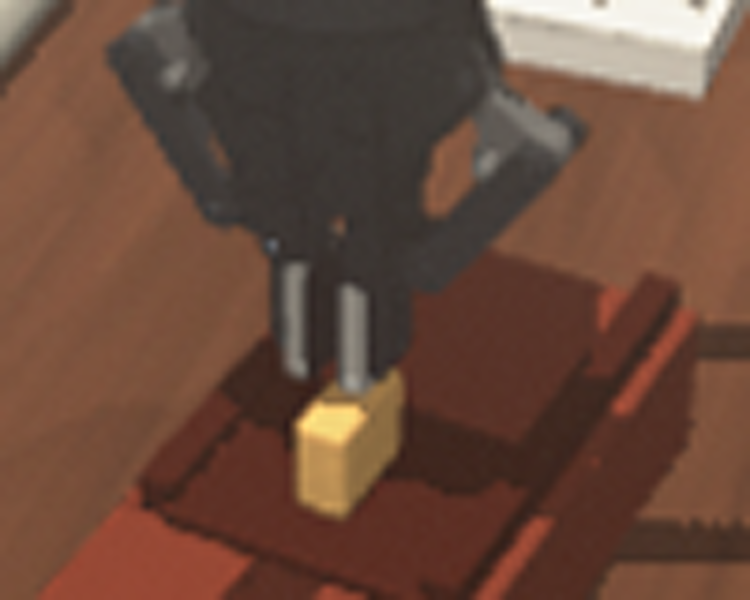

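The fingertips, at crop (297,375) and (352,390), sit above the bar top. They look about 18 mm higher than the reported TCP and slightly towards +x. I check this with the earlier door1 frame too.

```bash
python3 -c "
from h import *
i,K,E=cam('side')
for p,uv in(([.4733,.116,.149],(290,207)),(read_state()['tool_pos'],(283.3,241))):
    print(proj(K,E,p),uv,[proj(K,E,np.array(p)+d).round(1).tolist() for d in([0,0,.018],[.01,0,0],[0,.01,0])])
print('start: tips?',proj(K,E,[.253,-.626,.209]))
"
```

```text
[290.15438251 216.38746582] (290, 207) [[290.2, 208.8], [285.3, 215.4], [288.5, 219.2]]
[284.64737217 247.61841048] (283.3, 241) [[284.6, 240.9], [280.1, 246.6], [283.0, 250.6]]
start: tips? [432.06317028  86.64475679]
```

Call:
{"method": "apply_moves", "body": {
  "fingers": [0.5,0.5,0.5,0.5,0.5,0.5],
  "travel": [
    [0,0,0],
    [0,0,0],
    [0,0,0],
    [0,-0.05,0],
    [0,0,0],
    [0,0,0]
  ],
  "rotation": [
    [0,0,0],
    [0,0,0],
    [0,0,0],
    [0,0,0],
    [0,0,0],
    [0,0,0]
  ]
}}

```text
time: 7.25
tool_pos: [0.4811, 0.12, 0.0693]
tcp_rot: [2.37, 2.062, -0.0]
wrist_force: [1.0, 0.5, 0.1]
width: 0.501
grip_force: 0.0
```

Call:
{"method": "apply_moves", "body": {
  "fingers": [0.5,0.5,0.5,0.5],
  "travel": [
    [0,-0.05,0.1],
    [0,0,0.05],
    [0,0,0.05],
    [0,0,0]
  ],
  "rotation": [
    [0,0,0],
    [0,0,0],
    [0,0,0],
    [0,0,0]
  ]
}}

```text
time: 7.65
tool_pos: [0.4782, 0.1203, 0.0586]
tcp_rot: [-2.37, -2.062, 0.002]
wrist_force: [0.3, -0.8, -0.5]
width: 0.501
grip_force: 0.0
```

Both frames put the tips about 18 mm above the reported TCP. I'll use that as the working offset and go lower with force checks.

Call:
{"method": "apply_moves", "body": {
  "fingers": [0.5,0.5,0.5,0.1,0.1,0.1,0.1,0.1,0.1],
  "travel": [
    [0,0,0.1],
    [0,0,0.1],
    [0,0,0.05],
    [0,0,0],
    [0,0,0],
    [0,0,0],
    [0,0,0],
    [0,0,0],
    [0,0,0]
  ],
  "rotation": [
    [0,0,0],
    [0,0,0],
    [0,0,0],
    [0,0,0],
    [0,0,0],
    [0,0,0],
    [0,0,0],
    [0,0,0],
    [0,0,0]
  ]
}}

```text
time: 8.55
tool_pos: [0.4797, 0.1202, 0.0469]
tcp_rot: [2.369, 2.061, 0.002]
wrist_force: [4.4, -1.8, -6.0]
width: 0.176
grip_force: 43.7
```

```bash
python3 -c "
from h import *
delta(cub(0,-.144),.046)"
```

```text
t 8.55 pos [0.4797 0.1202 0.0469] units [-1.42  0.02  0.02] xang 82.04 tilt [ 0.002 -0.    -1.   ] w 0.176 g 43.7 F [ 4.4 -1.8 -6. ] cub [-0.0012 -0.0732] q6 0.33
```

Call:
{"method": "apply_moves", "body": {
  "fingers": [0.1,0.1,0.1,0.1,0.1,0.1,0.1,0.1,0.1],
  "travel": [
    [-0.2,0,0],
    [-0.25,0,0],
    [-0.25,0,0],
    [-0.25,0,0],
    [-0.25,0,0],
    [-0.2,0,0],
    [-0.08,0,0],
    [0,0,0],
    [0,0,0]
  ],
  "rotation": [
    [0,0,0],
    [0,0,0],
    [0,0,0],
    [0,0,0],
    [0,0,0],
    [0,0,0],
    [0,0,0],
    [0,0,0],
    [0,0,0]
  ]
}}

```text
time: 9.45
tool_pos: [0.4693, 0.049, 0.0469]
tcp_rot: [-2.371, -2.058, -0.007]
wrist_force: [5.9, 9.0, -7.0]
width: 0.175
grip_force: 43.5
```

```bash
python3 -c "
from h import *
delta(cub(0,-.144),.046)
for n in('top','side'):
    i,K,E=cam(n); print([(r['location'],r['p']) for r in tip_of(n,'door_grip')[:2]],proj(K,E,np.r_[cub(0,-.1445),.078]))"
```

```text
t 9.45 pos [0.4693 0.049  0.0469] units [0.02 0.03 0.02] xang 81.93 tilt [ 0.002  0.004 -1.   ] w 0.175 g 43.5 F [ 5.9  9.  -7. ] cub [-0.0014 -0.1452] q6 0.19
[([240.8, 268.8], 0.54)] [242.34888366 263.6515919 ]
[([301.0, 227.5], 0.66)] [300.92494899 226.39459306]
```

The door is at its stop: 72 mm of travel and 9 N of back force. I release and go to the first heelball.

Call:
{"method": "apply_moves", "body": {
  "fingers": [0.5,0.5,0.5,0.5,0.5,0.5,0.5,0.5,0.5,0.5,0.5,0.5],
  "travel": [
    [0.02,0,0],
    [0,0,0],
    [0,0,0],
    [0,0,-0.6],
    [0,0,-0.9],
    [0,0,-0.9],
    [-0.8,0.1,0],
    [-0.9,0.1,0],
    [-0.9,0.1,0],
    [-0.9,0.1,0],
    [-0.9,0.1,0],
    [0,0,0]
  ],
  "rotation": [
    [0,0,0],
    [0,0,0],
    [0,0,0],
    [0,0,0],
    [0,0,0],
    [0,0,0],
    [0,0,0],
    [0,0,0],
    [0,0,0],
    [0,0,0],
    [0,0,0],
    [0,0,0]
  ]
}}

```text
time: 10.85
tool_pos: [0.4623, -0.1783, 0.1672]
tcp_rot: [2.374, 2.054, -0.002]
wrist_force: [0.2, 0.4, -1.0]
width: 0.499
grip_force: 0.0
```

```bash
cat >> h.py <<'E'
def tops():
    V={n:cam(n) for n in('top','side')}; i=V['top'][0].astype(int)
    w=((i[...,0]>190)&(i[...,1]>130)&(i[...,2]<170)&(i[...,0]-i[...,2]>60)).astype(np.uint8); w[:150]=0; w[330:]=0
    k,l,st,ce=cv2.connectedComponentsWithStats(w)
    for j in range(1,k):
        if 20<st[j][4]<110:
            p=onz(*V['top'][1:],ce[j],.103)-[.001,0,0]; print('top',ce[j].round(1),st[j][4],p.round(4),'cub',np.round([(p[:2]-C0)@CX,(p[:2]-C0)@CY],4))
    return V
E
python3 -c "
from h import *
delta([.4765,-.281],.052)
tops()
i,K,E=cam('top');print([(np.round(r['location'],1).tolist(),round(r['p'],2)) for r in tip_of('top','door_grip')+tip_of('side','door_grip')])"
```

```text
t 10.85 pos [ 0.4623 -0.1783  0.1672] units [-1.99  0.58  2.31] xang 81.73 tilt [-0.    -0.002 -1.   ] w 0.499 g 0.0 F [ 0.2  0.4 -1. ] cub [ 0.024  -0.3711] q6 -0.27
top [367.  193.4] 55 [ 0.6192 -0.2122  0.103 ] cub [ 0.1841 -0.3824]
top [373.  231.4] 40 [ 0.5372 -0.2211  0.103 ] cub [ 0.1042 -0.4029]
top [396.2 240.3] 35 [ 0.519  -0.2681  0.103 ] cub [ 0.0929 -0.4519]
top [483.7 279.2] 78 [ 0.442  -0.4395  0.103 ] cub [ 0.0409 -0.6326]
top [348.5 310.8] 61 [ 0.3768 -0.1652  0.103 ] cub [-0.0626 -0.3703]
top [376.  316.2] 27 [ 0.367  -0.2191  0.103 ] cub [-0.0646 -0.425 ]
[([239.7, 263.3], 0.91), ([304.0, 224.6], 0.72)]
```

Call:
{"method": "apply_moves", "body": {
  "fingers": [0.55,0.55,0.55,0.55,0.55,0.55,0.55,0.1,0.1,0.1,0.1,0.1],
  "travel": [
    [-0.7,0.2,0],
    [-0.7,0.2,0],
    [-0.6,0.18,0],
    [0,0,0],
    [0,0,0.9],
    [0,0,0.9],
    [0,0,0.5],
    [0,0,0],
    [0,0,0],
    [0,0,0],
    [0,0,0],
    [0,0,0]
  ],
  "rotation": [
    [0,0,0],
    [0,0,0],
    [0,0,0],
    [0,0,0],
    [0,0,0],
    [0,0,0],
    [0,0,0],
    [0,0,0],
    [0,0,0],
    [0,0,0],
    [0,0,0],
    [0,0,0]
  ],
  "newtons": 60
}}

```text
time: 12.3
tool_pos: [0.479, -0.2769, 0.0535]
tcp_rot: [2.368, 2.06, 0.001]
wrist_force: [0.3, 0.6, -1.0]
width: 0.192
grip_force: 58.5
```

```bash
python3 -c "
from h import *
delta([.4765,-.281],.052)
i,K,E=cam('side'); save(cv2.resize(i[110:210,255:385],None,fx=5,fy=5),'g1.png')"
```

```text
t 12.3 pos [ 0.479  -0.2769  0.0535] units [-0.09 -0.04  0.03] xang 82.06 tilt [ 0.002 -0.002 -1.   ] w 0.192 g 58.5 F [ 0.3  0.6 -1. ] cub [ 0.0545 -0.4664] q6 -0.43
```

View pics/g1.png

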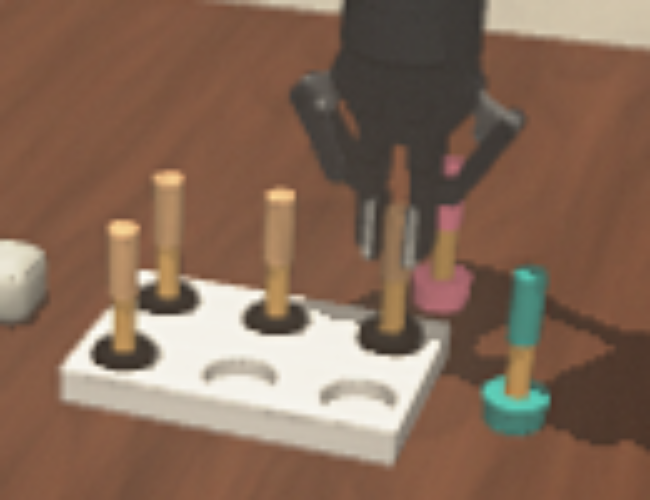

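D is gripped: width 0.192 (16 mm) at 58 N, handle between the pads at crop (395,240). I lift and carry it to the well.

Call:
{"method": "apply_moves", "body": {
  "fingers": [0.1,0.1,0.1,0.1,0.1,0.1,0.1,0.1,0.1,0.1,0.1,0.1],
  "travel": [
    [0,0,-0.3],
    [0,0,-0.6],
    [0,0,-0.7],
    [0,0,-0.4],
    [0.4,-0.05,0],
    [0.7,-0.1,0],
    [0.7,-0.1,0],
    [0.7,-0.1,0],
    [0.7,-0.1,0],
    [0.7,-0.1,0],
    [0.7,-0.1,0],
    [0.7,-0.1,0]
  ],
  "rotation": [
    [0,0,0],
    [0,0,0],
    [0,0,0],
    [0,0,0],
    [0,0,0],
    [0,0,0],
    [0,0,0],
    [0,0,0],
    [0,0,0],
    [0,0,0],
    [0,0,0],
    [0,0,0]
  ],
  "newtons": 80
}}

```text
time: 13.55
tool_pos: [0.4776, -0.0075, 0.1534]
tcp_rot: [2.37, 2.061, 0.002]
wrist_force: [0.0, 0.7, 0.5]
width: 0.185
grip_force: 78.4
```

Call:
{"method": "apply_moves", "body": {
  "fingers": [0.1,0.1,0.1,0.1,0.1,0.1],
  "travel": [
    [0.7,-0.1,0],
    [0.7,-0.1,0],
    [0.7,-0.1,0],
    [0.4,0,0],
    [0,0,0],
    [0,0,0]
  ],
  "rotation": [
    [0,0,0],
    [0,0,0],
    [0,0,0],
    [0,0,0],
    [0,0,0],
    [0,0,0]
  ]
}}

```text
time: 14.15
tool_pos: [0.48, 0.1172, 0.1527]
tcp_rot: [2.368, 2.063, 0.001]
wrist_force: [0.8, 0.3, -1.1]
width: 0.187
grip_force: 78.4
```

```bash
python3 -c "
from h import *
delta(cub(0,-.068),.06)
i,K,E=cam('side'); save(cv2.resize(i[180:310,200:370],None,fx=4,fy=4),'w1.png'); tops()"
```

```text
t 14.15 pos [0.48   0.1172 0.1527] units [0.16 0.01 1.85] xang 82.12 tilt [ 0.001 -0.    -1.   ] w 0.187 g 78.4 F [ 0.8  0.3 -1.1] cub [-0.0005 -0.0761] q6 0.33
top [367.  193.4] 55 [ 0.6192 -0.2122  0.103 ] cub [ 0.1841 -0.3824]
top [400.  194.9] 53 [ 0.6168 -0.2819  0.103 ] cub [ 0.1916 -0.4517]
top [195.  228.2] 47 [0.539  0.1479 0.103 ] cub [ 0.0535 -0.0374]
top [401.7 227.3] 55 [ 0.5466 -0.2811  0.103 ] cub [ 0.122 -0.461]
top [ 83.4 247. ] 69 [0.4969 0.3735 0.103 ] cub [-0.0202  0.18  ]
top [240.5 263.8] 91 [0.4667 0.0509 0.103 ] cub [-0.0043 -0.1436]
top [197.  308.9] 65 [0.3766 0.1338 0.103 ] cub [-0.1052 -0.0744]
top [ 66.6 327.2] 25 [0.3389 0.3858 0.103 ] cub [-0.1783  0.1697]
```

View pics/w1.png

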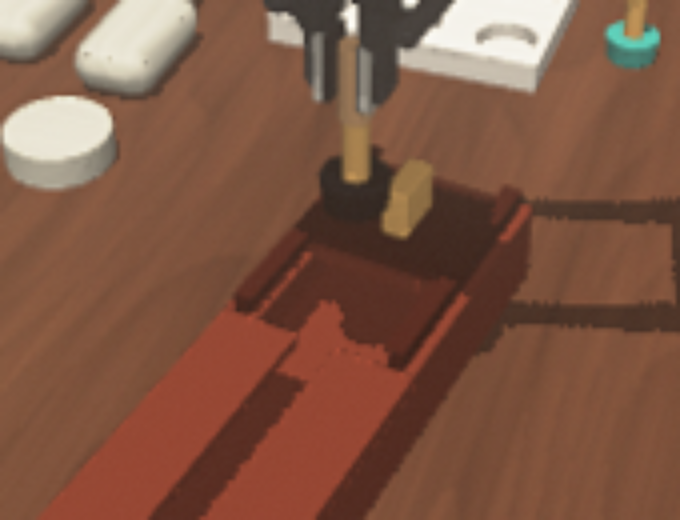

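Call:
{"method": "apply_moves", "body": {
  "fingers": [0.1,0.1,0.1,0.1,0.1,0.1,0.1,0.1],
  "travel": [
    [0.16,0.01,0],
    [0,0,0.3],
    [0,0,0.5],
    [0,0,0.5],
    [0,0,0.4],
    [0,0,0.19],
    [0,0,0],
    [0,0,0]
  ],
  "rotation": [
    [0,0,0.05],
    [0,0,0],
    [0,0,0],
    [0,0,0],
    [0,0,0],
    [0,0,0],
    [0,0,0],
    [0,0,0]
  ]
}}

```text
time: 15.1
tool_pos: [0.4817, 0.125, 0.0574]
tcp_rot: [2.376, 2.056, 0.0]
wrist_force: [1.3, -0.7, -1.2]
width: 0.181
grip_force: 78.4
```

Call:
{"method": "apply_moves", "body": {
  "fingers": [0.1,0.1,0.1,0.1,0.1,0.1,0.1],
  "travel": [
    [0.2,0,0],
    [0.3,0,0],
    [0.3,0,0],
    [0.3,0,0],
    [0.2,0,0],
    [0,0,0],
    [0,0,0]
  ],
  "rotation": [
    [0,0,0],
    [0,0,0],
    [0,0,0],
    [0,0,0],
    [0,0,0],
    [0,0,0],
    [0,0,0]
  ]
}}

```text
time: 15.8
tool_pos: [0.4905, 0.1897, 0.0571]
tcp_rot: [2.374, 2.057, -0.001]
wrist_force: [-0.5, -0.1, -1.7]
width: 0.185
grip_force: 78.4
```

```bash
python3 -c "
from h import *
delta(cub(0,.1675),.052)
i,K,E=cam('side'); save(cv2.resize(i[180:310,200:370],None,fx=4,fy=4),'w2.png')"
```

```text
t 15.8 pos [0.4905 0.1897 0.0571] units [3.41 0.01 0.1 ] xang 81.82 tilt [-0. -0. -1.] w 0.185 g 78.4 F [-0.5 -0.1 -1.7] cub [-0.0004 -0.0029] q6 0.46
```

View pics/w2.png

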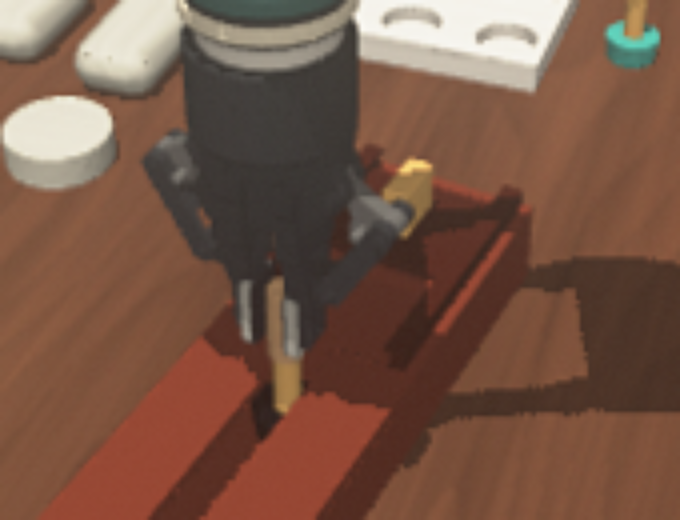

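The neck is in the slot at crop (285,385), centred and free. On to the far end.

Call:
{"method": "apply_moves", "body": {
  "fingers": [0.1,0.1,0.1,0.1,0.1,0.1,0.1,0.1,0.1,0.1,0.1],
  "travel": [
    [0.3,0,0],
    [0.5,0,0],
    [0.5,0,0],
    [0.5,0,0],
    [0.5,0,0],
    [0.5,0,0],
    [0.4,0,0],
    [0.16,0,0],
    [0,0,0],
    [0,0,0.06],
    [0,0,0.05]
  ],
  "rotation": [
    [0,0,0],
    [0,0,0],
    [0,0,0],
    [0,0,0],
    [0,0,0],
    [0,0,0],
    [0,0,0],
    [0,0,0],
    [0,0,0],
    [0,0,0],
    [0,0,0]
  ]
}}

```text
time: 16.95
tool_pos: [0.5149, 0.3548, 0.0523]
tcp_rot: [2.376, 2.055, -0.001]
wrist_force: [-4.1, -1.7, 15.6]
width: 0.182
grip_force: 80.4
```

Call:
{"method": "apply_moves", "body": {
  "fingers": [0.1,0.1],
  "travel": [
    [0,0,0.02],
    [0,0,0]
  ],
  "rotation": [
    [0,0,0],
    [0,0,0]
  ]
}}

```text
time: 17.15
tool_pos: [0.5149, 0.3548, 0.0524]
tcp_rot: [-2.377, -2.054, 0.0]
wrist_force: [-3.7, -1.0, 7.7]
width: 0.182
grip_force: 79.7
```

```bash
python3 -c "
from h import *
delta(cub(0,.1675),.051)"
```

```text
t 17.15 pos [0.5149 0.3548 0.0524] units [ 0.07 -0.01  0.03] xang 81.68 tilt [-0.  0. -1.] w 0.182 g 79.7 F [-3.7 -1.   7.7] cub [0.0003 0.164 ] q6 0.71
```

Call:
{"method": "apply_moves", "body": {
  "fingers": [0.5,0.5,0.5,0.5,0.5,0.5,0.5,0.5,0.5,0.5,0.5,0.5],
  "travel": [
    [0,0,0],
    [0,0,0],
    [0,0,0],
    [0,0,0],
    [0,0,-0.5],
    [0,0,-0.9],
    [0,0,-0.9],
    [-0.8,0.1,0],
    [-0.8,0.1,0],
    [-0.8,0.1,0],
    [-0.8,0.1,0],
    [-0.8,0.1,0]
  ],
  "rotation": [
    [0,0,0],
    [0,0,0],
    [0,0,0],
    [0,0,0],
    [0,0,0],
    [0,0,0],
    [0,0,0],
    [0,0,0],
    [0,0,0],
    [0,0,0],
    [0,0,0],
    [0,0,0]
  ]
}}

```text
time: 18.35
tool_pos: [0.5106, 0.1526, 0.1657]
tcp_rot: [2.375, 2.056, 0.0]
wrist_force: [0.7, 0.2, 0.6]
width: 0.497
grip_force: 0.0
```

```bash
cat >> h.py <<'E'
def look(f,z=None):
    V=tops(); save(np.hstack([cv2.resize(V['side'][0][130:390,170:390],(400,473)),cv2.resize(V['top'][0][150:330,80:460],(400,190))[:]]) if 0 else np.vstack([cv2.resize(V['side'][0][130:390,170:390],(338,400)),]) if 0 else np.hstack([cv2.resize(V['side'][0][130:390,170:390],(338,400)),cv2.copyMakeBorder(cv2.resize(V['top'][0][150:330,80:460],(460,218)),0,182,0,0,cv2.BORDER_CONSTANT)]),f)
E
python3 -c "
from h import *
delta([.5466,-.281],.152)
look('a1.png')"
```

```text
t 18.35 pos [0.5106 0.1526 0.1657] units [-8.48  1.95  0.27] xang 81.77 tilt [ 0. -0. -1.] w 0.497 g 0.0 F [0.7 0.2 0.6] cub [ 0.0247 -0.0367] q6 0.39
top [132.6 188. ] 22 [0.6244 0.2856 0.103 ] cub [0.1185 0.1111]
top [151.5 186.5] 50 [0.6283 0.2459 0.103 ] cub [0.1281 0.0723]
top [367.  193.4] 55 [ 0.6192 -0.2122  0.103 ] cub [ 0.1841 -0.3824]
top [400.  194.9] 53 [ 0.6168 -0.2819  0.103 ] cub [ 0.1916 -0.4517]
top [ 39.4 210.9] 62 [0.5718 0.4754 0.103 ] cub [0.0395 0.2915]
top [ 18.6 213.7] 47 [0.5652 0.5177 0.103 ] cub [0.027  0.3324]
top [401.7 227.4] 56 [ 0.5465 -0.2811  0.103 ] cub [ 0.1219 -0.461 ]
top [ 96.1 239.3] 59 [0.513  0.3495 0.103 ] cub [-0.0008  0.1585]
top [155.6 262.5] 59 [0.467  0.2232 0.103 ] cub [-0.0284  0.0269]
top [130.5 261.2] 41 [0.469  0.2743 0.103 ] cub [-0.0337  0.0778]
top [240.9 264. ] 97 [0.4661 0.0503 0.103 ] cub [-0.0047 -0.1443]
top [ 22.2 291.8] 90 [0.4054 0.4835 0.103 ] cub [-0.1263  0.2758]
```

View pics/a1.png

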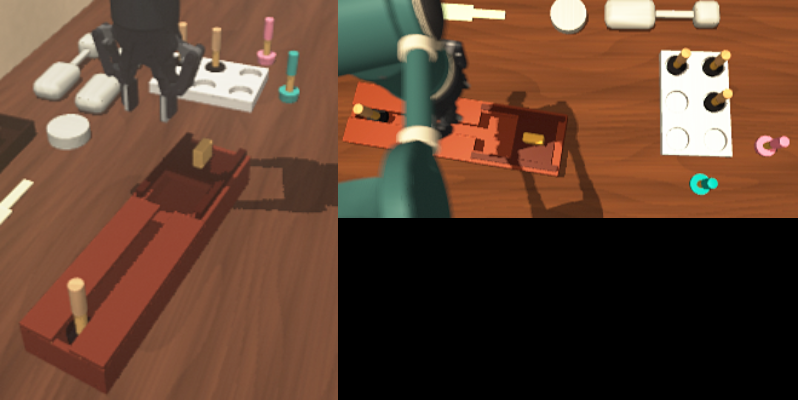

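First heelball stands upright in the slot at side crop (78,310), measured at cubby (-0.001, 0.1585). Three are left in the mould. Next is C at (0.5465, -0.281).

Call:
{"method": "apply_moves", "body": {
  "fingers": [0.55,0.55,0.55,0.55,0.55,0.55,0.55,0.55,0.55,0.55,0.55],
  "travel": [
    [-0.9,0.2,0],
    [-0.9,0.2,0],
    [-0.9,0.2,0],
    [-0.9,0.2,0],
    [-0.9,0.2,0],
    [-0.9,0.2,0],
    [-0.9,0.2,0],
    [-0.9,0.2,0],
    [-0.9,0.2,0],
    [-0.4,0.15,0],
    [0,0,0]
  ],
  "rotation": [
    [0,0,0],
    [0,0,0],
    [0,0,0],
    [0,0,0],
    [0,0,0],
    [0,0,0],
    [0,0,0],
    [0,0,0],
    [0,0,0],
    [0,0,0],
    [0,0,0]
  ]
}}

```text
time: 19.55
tool_pos: [0.5471, -0.2828, 0.1655]
tcp_rot: [2.378, 2.052, 0.0]
wrist_force: [0.2, 1.0, -0.3]
width: 0.553
grip_force: 0.0
```

```bash
python3 -c "
from h import *
delta([.5466,-.281],.0525); tops()"
```

```text
t 19.55 pos [ 0.5471 -0.2828  0.1655] units [ 0.03 -0.02  2.26] xang 81.57 tilt [ 0. -0. -1.] w 0.553 g 0.0 F [ 0.2  1.  -0.3] cub [ 0.1228 -0.4625] q6 -0.37
top [463.5 192.4] 65 [ 0.6241 -0.4174  0.103 ] cub [ 0.2181 -0.5849]
top [367.  193.4] 55 [ 0.6192 -0.2122  0.103 ] cub [ 0.1841 -0.3824]
top [400.  194.9] 53 [ 0.6168 -0.2819  0.103 ] cub [ 0.1916 -0.4517]
top [401.6 227.1] 53 [ 0.547 -0.281  0.103] cub [ 0.1224 -0.4608]
top [ 96.1 239.3] 59 [0.513  0.3495 0.103 ] cub [-0.0008  0.1585]
top [489.4 260.2] 70 [ 0.4804 -0.4556  0.103 ] cub [ 0.0812 -0.6431]
```

Call:
{"method": "apply_moves", "body": {
  "fingers": [0.55,0.55,0.55,0.55,0.1,0.1,0.1,0.1,0.1,0.1],
  "travel": [
    [0.03,-0.02,0.6],
    [0,0,0.9],
    [0,0,0.76],
    [0,0,0],
    [0,0,0],
    [0,0,0],
    [0,0,0],
    [0,0,0],
    [0,0,0],
    [0,0,0]
  ],
  "rotation": [
    [0,0,0],
    [0,0,0],
    [0,0,0],
    [0,0,0],
    [0,0,0],
    [0,0,0],
    [0,0,0],
    [0,0,0],
    [0,0,0],
    [0,0,0]
  ]
}}

```text
time: 20.65
tool_pos: [0.5478, -0.2798, 0.0558]
tcp_rot: [2.372, 2.052, 0.003]
wrist_force: [0.9, 0.5, 7.1]
width: 0.18
grip_force: 78.4
```

Call:
{"method": "apply_moves", "body": {
  "fingers": [0.1,0.1,0.1,0.1,0.1,0.1,0.1,0.1,0.1,0.1,0.1,0.1],
  "travel": [
    [0,0,-0.3],
    [0,0,-0.6],
    [0,0,-0.7],
    [0,0,-0.4],
    [0.4,-0.1,0],
    [0.7,-0.2,0],
    [0.7,-0.2,0],
    [0.7,-0.2,0],
    [0.7,-0.2,0],
    [0.7,-0.2,0],
    [0.7,-0.2,0],
    [0.7,-0.2,0]
  ],
  "rotation": [
    [0,0,-0.03],
    [0,0,0],
    [0,0,0],
    [0,0,0],
    [0,0,0],
    [0,0,0],
    [0,0,0],
    [0,0,0],
    [0,0,0],
    [0,0,0],
    [0,0,0],
    [0,0,0]
  ]
}}

```text
time: 21.85
tool_pos: [0.5065, -0.0038, 0.1519]
tcp_rot: [-2.371, -2.058, 0.002]
wrist_force: [0.3, -0.3, -1.9]
width: 0.178
grip_force: 78.2
```

```bash
python3 -c "
from h import *
delta(cub(0,-.0725),.153)"
```

```text
t 21.85 pos [ 0.5065 -0.0038  0.1519] units [ 2.39 -0.86 -0.02] xang 81.93 tilt [-0.002  0.    -1.   ] w 0.178 g 78.2 F [ 0.3 -0.3 -1.9] cub [ 0.043  -0.1922] q6 0.08
```

Call:
{"method": "apply_moves", "body": {
  "fingers": [0.1,0.1,0.1,0.1,0.1,0.1],
  "travel": [
    [0.6,-0.25,0],
    [0.7,-0.25,0],
    [0.7,-0.25,0],
    [0.39,-0.11,0],
    [0,0,0],
    [0,0,0]
  ],
  "rotation": [
    [0,0,0],
    [0,0,0],
    [0,0,0],
    [0,0,0],
    [0,0,0],
    [0,0,0]
  ]
}}

```text
time: 22.45
tool_pos: [0.4815, 0.1187, 0.1521]
tcp_rot: [-2.37, -2.061, 0.003]
wrist_force: [-0.5, -1.1, -0.8]
width: 0.181
grip_force: 78.2
```

```bash
cat >> h.py <<'E'
def cake(base):
    # dark cake blob near the predicted place in the side picture
    s=read_state(); i,K,E=cam('side'); p=s['tool_pos'].copy(); p[2]=base+.009; c=proj(K,E,p); print('cake pred',c.round(1))
    u,v=c.astype(int); g=i[v-16:v+17,u-20:u+21].max(2); m=(g<45).astype(np.uint8); k,l,st,ce=cv2.connectedComponentsWithStats(m)
    print([((ce[j]+[u-20,v-16]).round(1).tolist(),st[j].tolist()) for j in range(1,k) if st[j][4]>25])
E
python3 -c "
from h import *
delta(cub(0,-.0725),.0615); cake(read_state()['tool_pos'][2]-.0478)"
```

```text
t 22.45 pos [0.4815 0.1187 0.1521] units [ 0.04 -0.01  1.81] xang 82.04 tilt [-0.002 -0.001 -1.   ] w 0.181 g 78.2 F [-0.5 -1.1 -0.8] cub [ 0.0008 -0.0744] q6 0.33
cake pred [285.8 230.8]
[]
```

Call:
{"method": "apply_moves", "body": {
  "fingers": [0.1,0.1,0.1,0.1,0.1,0.1,0.1,0.1],
  "travel": [
    [0.04,-0.01,0],
    [0,0,0.3],
    [0,0,0.5],
    [0,0,0.5],
    [0,0,0.35],
    [0,0,0.16],
    [0,0,0],
    [0,0,0]
  ],
  "rotation": [
    [0,0,0.03],
    [0,0,0],
    [0,0,0],
    [0,0,0],
    [0,0,0],
    [0,0,0],
    [0,0,0],
    [0,0,0]
  ]
}}

```text
time: 23.3
tool_pos: [0.483, 0.1202, 0.0625]
tcp_rot: [2.376, 2.055, 0.0]
wrist_force: [0.3, 1.4, -0.3]
width: 0.18
grip_force: 78.2
```

Call:
{"method": "apply_moves", "body": {
  "fingers": [0.1,0.1,0.1,0.1,0.1,0.1],
  "travel": [
    [0.2,0,0],
    [0.3,0,0],
    [0.3,0,0],
    [0.3,0,0],
    [0.2,0,0],
    [0,0,0]
  ],
  "rotation": [
    [0,0,0],
    [0,0,0],
    [0,0,0],
    [0,0,0],
    [0,0,0],
    [0,0,0]
  ]
}}

```text
time: 23.9
tool_pos: [0.4922, 0.1867, 0.0624]
tcp_rot: [2.373, 2.059, 0.001]
wrist_force: [0.4, -0.6, -0.6]
width: 0.18
grip_force: 78.2
```

```bash
python3 -c "
from h import *
delta(cub(0,.119),.0558)"
```

```text
t 23.9 pos [0.4922 0.1867 0.0624] units [ 2.49 -0.03  0.13] xang 81.88 tilt [ 0.001  0.    -1.   ] w 0.18 g 78.2 F [ 0.4 -0.6 -0.6] cub [ 0.0017 -0.0057] q6 0.46
```

Call:
{"method": "apply_moves", "body": {
  "fingers": [0.1,0.1,0.1,0.1,0.1,0.1,0.1,0.1,0.1],
  "travel": [
    [0.3,-0.03,0],
    [0.5,0,0],
    [0.5,0,0],
    [0.5,0,0],
    [0.45,0,0],
    [0.24,0,0],
    [0,0,0],
    [0,0,0.08],
    [0,0,0.06]
  ],
  "rotation": [
    [0,0,0],
    [0,0,0],
    [0,0,0],
    [0,0,0],
    [0,0,0],
    [0,0,0],
    [0,0,0],
    [0,0,0],
    [0,0,0]
  ]
}}

```text
time: 24.8
tool_pos: [0.5082, 0.3075, 0.0557]
tcp_rot: [-2.376, -2.055, 0.0]
wrist_force: [-4.2, -0.4, 19.7]
width: 0.18
grip_force: 80.6
```

Call:
{"method": "apply_moves", "body": {
  "fingers": [0.1,0.1],
  "travel": [
    [0,0,0],
    [0,0,0]
  ],
  "rotation": [
    [0,0,0],
    [0,0,0]
  ]
}}

```text
time: 25.0
tool_pos: [0.5082, 0.3075, 0.0558]
tcp_rot: [-2.377, -2.054, 0.0]
wrist_force: [-0.8, -0.1, 4.0]
width: 0.179
grip_force: 78.6
```

Call:
{"method": "apply_moves", "body": {
  "fingers": [0.5,0.5,0.5,0.5,0.5,0.5,0.5,0.5,0.5,0.5,0.5,0.5],
  "travel": [
    [0,0,0],
    [0,0,0],
    [0,0,0],
    [0,0,0],
    [0,0,-0.5],
    [0,0,-0.9],
    [0,0,-0.8],
    [-0.7,0.3,0],
    [-0.8,0.3,0],
    [-0.8,0.3,0],
    [-0.8,0.3,0],
    [-0.8,0.3,0]
  ],
  "rotation": [
    [0,0,0],
    [0,0,0],
    [0,0,0],
    [0,0,0],
    [0,0,0],
    [0,0,0],
    [0,0,0],
    [0,0,0],
    [0,0,0],
    [0,0,0],
    [0,0,0],
    [0,0,0]
  ]
}}

```text
time: 26.2
tool_pos: [0.5546, 0.1029, 0.1653]
tcp_rot: [2.375, 2.056, 0.0]
wrist_force: [-0.3, -0.3, 0.4]
width: 0.501
grip_force: 0.0
```

Call:
{"method": "apply_moves", "body": {
  "fingers": [0.55,0.55,0.55,0.55,0.55,0.55,0.55,0.55,0.55,0.55],
  "travel": [
    [-0.8,0.3,0],
    [-0.8,0.3,0],
    [-0.8,0.3,0],
    [-0.8,0.3,0],
    [-0.8,0.3,0],
    [-0.8,0.3,0],
    [-0.8,0.2,0],
    [-0.8,0.2,0],
    [-0.6,0.1,0],
    [0,0,0]
  ],
  "rotation": [
    [0,0,0],
    [0,0,0],
    [0,0,0],
    [0,0,0],
    [0,0,0],
    [0,0,0],
    [0,0,0],
    [0,0,0],
    [0,0,0],
    [0,0,0]
  ]
}}

```text
time: 27.2
tool_pos: [0.6178, -0.2627, 0.1648]
tcp_rot: [2.379, 2.05, -0.002]
wrist_force: [1.1, 0.5, 0.2]
width: 0.554
grip_force: 0.0
```

```bash
python3 -c "
from h import *
delta([.617,-.281],.0535); tops()"
```

```text
t 27.2 pos [ 0.6178 -0.2627  0.1648] units [-0.36  0.04  2.23] xang 81.52 tilt [-0.    -0.002 -1.   ] w 0.554 g 0.0 F [1.1 0.5 0.2] cub [ 0.1899 -0.4326] q6 -0.29
top [459.9 176.2] 44 [ 0.6605 -0.4132  0.103 ] cub [ 0.2535 -0.5755]
top [367.  193.4] 55 [ 0.6192 -0.2122  0.103 ] cub [ 0.1841 -0.3824]
top [ 96.1 239.3] 59 [0.513  0.3495 0.103 ] cub [-0.0008  0.1585]
top [117.2 242.2] 58 [0.5076 0.3057 0.103 ] cub [1.000e-04 1.143e-01]
```

Call:
{"method": "apply_moves", "body": {
  "fingers": [0.55,0.55],
  "travel": [
    [-0.36,0.04,0],
    [0,0,0]
  ],
  "rotation": [
    [0,0,-0.05],
    [0,0,0]
  ]
}}

```text
time: 27.5
tool_pos: [0.6175, -0.2774, 0.1653]
tcp_rot: [2.369, 2.062, -0.001]
wrist_force: [0.1, 0.6, 0.1]
width: 0.55
grip_force: 0.0
```

```bash
python3 -c "
from h import *
delta([.617,-.281],.0535); V=tops()
for n in V: print(n,[(np.round(r['location'],1).tolist(),round(r['p'],2)) for r in tip_of(n,'heelball1')])"
```

```text
t 27.5 pos [ 0.6175 -0.2774  0.1653] units [-0.07  0.    2.24] xang 82.08 tilt [ 0.    -0.001 -1.   ] w 0.55 g 0.0 F [0.1 0.6 0.1] cub [ 0.1916 -0.4472] q6 -0.32
top [475.  175.3] 40 [ 0.6629 -0.4459  0.103 ] cub [ 0.2605 -0.6075]
top [367.  193.4] 55 [ 0.6192 -0.2122  0.103 ] cub [ 0.1841 -0.3824]
top [399.5 194.9] 43 [ 0.6168 -0.2808  0.103 ] cub [ 0.1915 -0.4507]
top [ 96.1 239.3] 59 [0.513  0.3495 0.103 ] cub [-0.0008  0.1585]
top [117.2 242.2] 58 [0.5076 0.3057 0.103 ] cub [1.000e-04 1.143e-01]
top [([116.9, 248.1], 0.77), ([378.9, 301.1], 0.75), ([384.9, 204.9], 0.7), ([133.8, 250.3], 0.65), ([356.4, 201.8], 0.62)]
side [([357.2, 193.9], 0.84), ([238.6, 328.2], 0.82), ([286.4, 172.6], 0.75), ([219.7, 351.7], 0.62), ([341.1, 168.1], 0.59), ([278.6, 183.6], 0.56)]
```

Call:
{"method": "apply_moves", "body": {
  "fingers": [0.55,0.55,0.55,0.55,0.1,0.1,0.1,0.1,0.1,0.1],
  "travel": [
    [-0.07,0,0.6],
    [0,0,0.9],
    [0,0,0.7],
    [0,0,0],
    [0,0,0],
    [0,0,0],
    [0,0,0],
    [0,0,0],
    [0,0,0],
    [0,0,0]
  ],
  "rotation": [
    [0,0,0],
    [0,0,0],
    [0,0,0],
    [0,0,0],
    [0,0,0],
    [0,0,0],
    [0,0,0],
    [0,0,0],
    [0,0,0],
    [0,0,0]
  ]
}}

```text
time: 28.7
tool_pos: [0.619, -0.2809, 0.0583]
tcp_rot: [2.367, 2.059, 0.003]
wrist_force: [0.4, 0.6, 6.7]
width: 0.176
grip_force: 78.7
```

Call:
{"method": "apply_moves", "body": {
  "fingers": [0.1,0.1,0.1,0.1,0.1,0.1,0.1,0.1,0.1,0.1,0.1,0.1],
  "travel": [
    [0,0,-0.3],
    [0,0,-0.6],
    [0,0,-0.7],
    [0,0,-0.4],
    [0.4,-0.2,0],
    [0.6,-0.3,0],
    [0.6,-0.3,0],
    [0.6,-0.3,0],
    [0.6,-0.3,0],
    [0.6,-0.3,0],
    [0.7,-0.35,0],
    [0.7,-0.35,0]
  ],
  "rotation": [
    [0,0,0],
    [0,0,0],
    [0,0,0],
    [0,0,0],
    [0,0,0],
    [0,0,0],
    [0,0,0],
    [0,0,0],
    [0,0,0],
    [0,0,0],
    [0,0,0],
    [0,0,0]
  ]
}}

```text
time: 29.9
tool_pos: [0.5306, -0.0246, 0.1561]
tcp_rot: [2.371, 2.061, 0.001]
wrist_force: [0.1, 0.2, -0.4]
width: 0.176
grip_force: 78.3
```

```bash
python3 -c "
from h import *
delta(cub(0,-.0725),.153)"
```

```text
t 29.9 pos [ 0.5306 -0.0246  0.1561] units [ 2.74 -1.39  0.06] xang 82.01 tilt [ 0.001  0.    -1.   ] w 0.176 g 78.3 F [ 0.1  0.2 -0.4] cub [ 0.0697 -0.2093] q6 0.05
```

Call:
{"method": "apply_moves", "body": {
  "fingers": [0.1,0.1,0.1,0.1,0.1,0.1,0.1],
  "travel": [
    [0.6,-0.3,0],
    [0.6,-0.3,0],
    [0.6,-0.3,0],
    [0.6,-0.3,0],
    [0.34,-0.19,0],
    [0,0,0],
    [0,0,0]
  ],
  "rotation": [
    [0,0,0.03],
    [0,0,0],
    [0,0,0],
    [0,0,0],
    [0,0,0],
    [0,0,0],
    [0,0,0]
  ]
}}

```text
time: 30.6
tool_pos: [0.4818, 0.1198, 0.1559]
tcp_rot: [2.371, 2.06, 0.0]
wrist_force: [0.6, 0.3, -0.4]
width: 0.182
grip_force: 78.3
```

```bash
python3 -c "
from h import *
delta(cub(0,-.0725),.0643)"
```

```text
t 30.6 pos [0.4818 0.1198 0.1559] units [ 0.02 -0.02  1.83] xang 81.95 tilt [ 0.001 -0.    -1.   ] w 0.182 g 78.3 F [ 0.6  0.3 -0.4] cub [ 0.0009 -0.0734] q6 0.33
```

Call:
{"method": "apply_moves", "body": {
  "fingers": [0.1,0.1,0.1,0.1,0.1,0.1,0.1],
  "travel": [
    [0.02,-0.02,0.2],
    [0,0,0.4],
    [0,0,0.5],
    [0,0,0.4],
    [0,0,0.33],
    [0,0,0],
    [0,0,0]
  ],
  "rotation": [
    [0,0,0.02],
    [0,0,0],
    [0,0,0],
    [0,0,0],
    [0,0,0],
    [0,0,0],
    [0,0,0]
  ]
}}

```text
time: 31.3
tool_pos: [0.4807, 0.12, 0.0633]
tcp_rot: [-2.376, -2.054, 0.002]
wrist_force: [0.2, -0.0, -1.0]
width: 0.18
grip_force: 78.3
```

Call:
{"method": "apply_moves", "body": {
  "fingers": [0.1,0.1,0.1,0.1,0.1,0.1],
  "travel": [
    [0.2,0,0],
    [0.3,0,0],
    [0.3,0,0],
    [0.3,0,0],
    [0.2,0,0],
    [0,0,0]
  ],
  "rotation": [
    [0,0,0],
    [0,0,0],
    [0,0,0],
    [0,0,0],
    [0,0,0],
    [0,0,0]
  ]
}}

```text
time: 31.9
tool_pos: [0.4907, 0.1871, 0.064]
tcp_rot: [2.373, 2.059, 0.001]
wrist_force: [-0.1, -0.7, -1.2]
width: 0.177
grip_force: 78.3
```

```bash
python3 -c "
from h import *
delta(cub(0,.0715),.0583)"
```

```text
t 31.9 pos [0.4907 0.1871 0.064 ] units [ 1.54 -0.    0.12] xang 81.89 tilt [ 0.001  0.    -1.   ] w 0.177 g 78.3 F [-0.1 -0.7 -1.2] cub [ 0.0002 -0.0054] q6 0.46
```

Call:
{"method": "apply_moves", "body": {
  "fingers": [0.1,0.1,0.1,0.1,0.1,0.1,0.1,0.1,0.1],
  "travel": [
    [0.3,0,0],
    [0.5,0,0],
    [0.5,0,0],
    [0.24,0,0],
    [0,0,0],
    [0,0,0.07],
    [0,0,0.06],
    [0,0,0],
    [0,0,0]
  ],
  "rotation": [
    [0,0,0],
    [0,0,0],
    [0,0,0],
    [0,0,0],
    [0,0,0],
    [0,0,0],
    [0,0,0],
    [0,0,0],
    [0,0,0]
  ]
}}

```text
time: 32.8
tool_pos: [0.5015, 0.2607, 0.0584]
tcp_rot: [-2.377, -2.054, -0.001]
wrist_force: [-1.9, 0.2, 5.7]
width: 0.176
grip_force: 79.5
```

Call:
{"method": "apply_moves", "body": {
  "fingers": [0.5,0.5,0.5,0.5,0.5,0.5,0.5,0.5,0.5,0.5,0.5,0.5],
  "travel": [
    [0,0,0],
    [0,0,0],
    [0,0,0],
    [0,0,0],
    [0,0,-0.5],
    [0,0,-0.9],
    [0,0,-0.8],
    [-0.7,0.33,0],
    [-0.8,0.33,0],
    [-0.8,0.33,0],
    [-0.8,0.33,0],
    [-0.8,0.33,0]
  ],
  "rotation": [
    [0,0,0],
    [0,0,0],
    [0,0,0],
    [0,0,0],
    [0,0,0],
    [0,0,0],
    [0,0,0],
    [0,0,0],
    [0,0,0],
    [0,0,0],
    [0,0,0],
    [0,0,0]
  ]
}}

```text
time: 34.0
tool_pos: [0.5551, 0.0549, 0.1673]
tcp_rot: [2.375, 2.056, 0.0]
wrist_force: [-0.3, 0.2, 0.4]
width: 0.5
grip_force: 0.0
```

Call:
{"method": "apply_moves", "body": {
  "fingers": [0.55,0.55,0.55,0.55,0.55,0.55,0.55,0.55],
  "travel": [
    [-0.8,0.33,0],
    [-0.8,0.33,0],
    [-0.8,0.33,0],
    [-0.8,0.33,0],
    [-0.8,0.33,0],
    [-0.8,0.33,0],
    [-0.33,0.05,0],
    [0,0,0]
  ],
  "rotation": [
    [0,0,0],
    [0,0,0],
    [0,0,0],
    [0,0,0],
    [0,0,0],
    [0,0,0],
    [0,0,0],
    [0,0,0]
  ]
}}

```text
time: 34.8
tool_pos: [0.6183, -0.2143, 0.1667]
tcp_rot: [-2.378, -2.052, 0.001]
wrist_force: [0.0, 1.5, -0.9]
width: 0.548
grip_force: 0.0
```

```bash
python3 -c "
from h import *
delta([.6195,-.212],.0535); V=tops()
for n in V: print(n,[(np.round(r['location'],1).tolist(),round(r['p'],2)) for r in tip_of(n,'heelball1')])"
```

```text
t 34.8 pos [ 0.6183 -0.2143  0.1667] units [0.05 0.02 2.26] xang 81.56 tilt [-0.001 -0.    -1.   ] w 0.548 g 0.0 F [ 0.   1.5 -0.9] cub [ 0.1835 -0.3846] q6 -0.22
top [407.3 182.9] 34 [ 0.6436 -0.2993  0.103 ] cub [ 0.2206 -0.4652]
top [ 96.1 239.3] 59 [0.513  0.3495 0.103 ] cub [-0.0008  0.1585]
top [117.2 242.2] 58 [0.5076 0.3057 0.103 ] cub [1.000e-04 1.143e-01]
top [139.4 246.9] 58 [0.4985 0.2591 0.103 ] cub [-0.0023  0.067 ]
top [([135.2, 247.0], 0.73), ([115.7, 246.0], 0.7), ([357.8, 202.9], 0.69), ([151.7, 251.0], 0.55)]
side [([254.0, 315.5], 0.79), ([341.6, 171.0], 0.75), ([281.7, 186.6], 0.68), ([220.6, 350.1], 0.56), ([356.8, 193.2], 0.56)]
```

Call:
{"method": "apply_moves", "body": {
  "fingers": [0.55,0.55,0.55,0.55,0.1,0.1,0.1,0.1,0.1,0.1],
  "travel": [
    [0.05,0.02,0.6],
    [0,0,0.9],
    [0,0,0.74],
    [0,0,0],
    [0,0,0],
    [0,0,0],
    [0,0,0],
    [0,0,0],
    [0,0,0],
    [0,0,0]
  ],
  "rotation": [
    [0,0,-0.04],
    [0,0,0],
    [0,0,0],
    [0,0,0],
    [0,0,0],
    [0,0,0],
    [0,0,0],
    [0,0,0],
    [0,0,0],
    [0,0,0]
  ]
}}

```text
time: 36.0
tool_pos: [0.6222, -0.2102, 0.0583]
tcp_rot: [2.368, 2.058, 0.004]
wrist_force: [-0.4, 1.5, 6.8]
width: 0.179
grip_force: 78.6
```

Call:
{"method": "apply_moves", "body": {
  "fingers": [0.1,0.1,0.1,0.1,0.1,0.1,0.1,0.1,0.1,0.1,0.1,0.1],
  "travel": [
    [0,0,-0.3],
    [0,0,-0.6],
    [0,0,-0.7],
    [0,0,-0.4],
    [0.4,-0.2,0],
    [0.6,-0.3,0],
    [0.6,-0.3,0],
    [0.6,-0.3,0],
    [0.6,-0.3,0],
    [0.6,-0.4,0],
    [0.6,-0.4,0],
    [0.6,-0.4,0]
  ],
  "rotation": [
    [0,0,0],
    [0,0,0],
    [0,0,0],
    [0,0,0],
    [0,0,0],
    [0,0,0],
    [0,0,0],
    [0,0,0],
    [0,0,0],
    [0,0,0],
    [0,0,0],
    [0,0,0]
  ]
}}

```text
time: 37.2
tool_pos: [0.5225, 0.0374, 0.1562]
tcp_rot: [2.371, 2.06, 0.001]
wrist_force: [0.4, -0.3, -1.1]
width: 0.179
grip_force: 78.3
```

```bash
python3 -c "
from h import *
delta(cub(0,-.0725),.153)"
```

```text
t 37.2 pos [0.5225 0.0374 0.1562] units [ 1.54 -1.06  0.06] xang 81.96 tilt [ 0.001  0.    -1.   ] w 0.179 g 78.3 F [ 0.4 -0.3 -1.1] cub [ 0.053  -0.1491] q6 0.16
```

Call:
{"method": "apply_moves", "body": {
  "fingers": [0.1,0.1,0.1,0.1,0.1,0.1],
  "travel": [
    [0.5,-0.35,0],
    [0.5,-0.35,0],
    [0.4,-0.3,0],
    [0.15,-0.08,0],
    [0,0,0],
    [0,0,0]
  ],
  "rotation": [
    [0,0,0.03],
    [0,0,0],
    [0,0,0],
    [0,0,0],
    [0,0,0],
    [0,0,0]
  ]
}}

```text
time: 37.8
tool_pos: [0.4814, 0.1202, 0.1558]
tcp_rot: [2.373, 2.057, 0.001]
wrist_force: [-0.4, 0.0, -0.7]
width: 0.179
grip_force: 78.3
```

```bash
python3 -c "
from h import *
delta(cub(0.001,-.0725),.0643)"
```

```text
t 37.8 pos [0.4814 0.1202 0.1558] units [0.01 0.01 1.83] xang 81.82 tilt [ 0.001 -0.    -1.   ] w 0.179 g 78.3 F [-0.4  0.  -0.7] cub [ 0.0005 -0.073 ] q6 0.34
```

Call:
{"method": "apply_moves", "body": {
  "fingers": [0.1,0.1,0.1,0.1,0.1,0.1,0.1],
  "travel": [
    [0.01,0,0.2],
    [0,0,0.4],
    [0,0,0.5],
    [0,0,0.4],
    [0,0,0.33],
    [0,0,0],
    [0,0,0]
  ],
  "rotation": [
    [0,0,0],
    [0,0,0],
    [0,0,0],
    [0,0,0],
    [0,0,0],
    [0,0,0],
    [0,0,0]
  ]
}}

```text
time: 38.5
tool_pos: [0.4808, 0.1205, 0.0632]
tcp_rot: [-2.375, -2.055, 0.002]
wrist_force: [0.3, -0.1, -1.0]
width: 0.177
grip_force: 78.3
```

Call:
{"method": "apply_moves", "body": {
  "fingers": [0.1,0.1,0.1,0.1,0.1,0.1],
  "travel": [
    [0.2,0,0],
    [0.3,0,0],
    [0.3,0,0],
    [0.3,0,0],
    [0.2,0,0],
    [0,0,0]
  ],
  "rotation": [
    [0,0,0],
    [0,0,0],
    [0,0,0],
    [0,0,0],
    [0,0,0],
    [0,0,0]
  ]
}}

```text
time: 39.1
tool_pos: [0.4905, 0.1875, 0.064]
tcp_rot: [2.372, 2.06, 0.001]
wrist_force: [0.4, -0.2, -0.8]
width: 0.182
grip_force: 78.3
```

```bash
python3 -c "
from h import *
delta(cub(0,.0255),.0583)"
```

```text
t 39.1 pos [0.4905 0.1875 0.064 ] units [0.61 0.   0.11] xang 81.95 tilt [ 0.001  0.    -1.   ] w 0.182 g 78.3 F [ 0.4 -0.2 -0.8] cub [-0.     -0.0051] q6 0.46
```

Set it down, release and rise, then look before the door.

Call:
{"method": "apply_moves", "body": {
  "fingers": [0.1,0.1,0.1,0.1,0.1,0.1,0.1,0.1],
  "travel": [
    [0.3,0,0],
    [0.31,0,0],
    [0,0,0],
    [0,0,0],
    [0,0,0.07],
    [0,0,0.06],
    [0,0,0],
    [0,0,0]
  ],
  "rotation": [
    [0,0,0],
    [0,0,0],
    [0,0,0],
    [0,0,0],
    [0,0,0],
    [0,0,0],
    [0,0,0],
    [0,0,0]
  ]
}}

```text
time: 39.9
tool_pos: [0.4949, 0.2156, 0.0584]
tcp_rot: [-2.375, -2.056, -0.001]
wrist_force: [-2.0, -0.1, 6.1]
width: 0.178
grip_force: 79.5
```

Call:
{"method": "apply_moves", "body": {
  "fingers": [0.5,0.5,0.5,0.5,0.5,0.5,0.5,0.5,0.5,0.5,0.5,0.5],
  "travel": [
    [0,0,0],
    [0,0,0],
    [0,0,0],
    [0,0,0],
    [0,0,-0.5],
    [0,0,-0.8],
    [0,0,-0.7],
    [-0.7,0,0],
    [-0.9,0,0],
    [-0.9,0,0],
    [-0.8,0,0],
    [0,0,0]
  ],
  "rotation": [
    [0,0,0],
    [0,0,0],
    [0,0,0],
    [0,0,0],
    [0,0,0],
    [0,0,0],
    [0,0,0],
    [0,0,0],
    [0,0,0],
    [0,0,0],
    [0,0,0],
    [0,0,0]
  ]
}}

```text
time: 41.1
tool_pos: [0.47, 0.0486, 0.157]
tcp_rot: [2.378, 2.051, -0.003]
wrist_force: [0.7, 1.0, 0.3]
width: 0.5
grip_force: 0.0
```

```bash
python3 -c "
from h import *
delta(cub(-.0005,-.1445),.047); look('a2.png')"
```

```text
t 41.1 pos [0.47   0.0486 0.157 ] units [0.02 0.   2.2 ] xang 81.55 tilt [-0.001 -0.002 -1.   ] w 0.5 g 0.0 F [0.7 1.  0.3] cub [-0.0007 -0.1454] q6 0.2
top [ 96.1 239.3] 57 [0.513  0.3497 0.103 ] cub [-0.0008  0.1587]
top [117.2 242.3] 57 [0.5075 0.3057 0.103 ] cub [-1.000e-04  1.143e-01]
top [264.4 248.1] 54 [0.4992 0.0033 0.103 ] cub [ 0.0347 -0.1861]
top [150.6 252.5] 74 [0.4873 0.2353 0.103 ] cub [-0.01    0.0418]
```

View pics/a2.png

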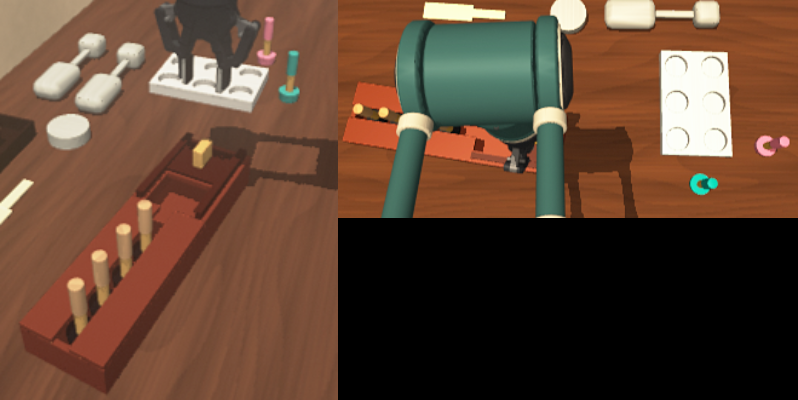

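All four stand in the row, at side crop (78,305) to (145,225). The mould is empty and the door still open. Now I close the door.

Call:
{"method": "apply_moves", "body": {
  "fingers": [0.5,0.5,0.5,0.5,0.5,0.1,0.1,0.1,0.1,0.1,0.1],
  "travel": [
    [0.02,0,0.7],
    [0,0,0.7],
    [0,0,0.6],
    [0,0,0.2],
    [0,0,0],
    [0,0,0],
    [0,0,0],
    [0,0,0],
    [0,0,0],
    [0,0,0],
    [0,0,0]
  ],
  "rotation": [
    [0,0,-0.04],
    [0,0,0],
    [0,0,0],
    [0,0,0],
    [0,0,0],
    [0,0,0],
    [0,0,0],
    [0,0,0],
    [0,0,0],
    [0,0,0],
    [0,0,0]
  ],
  "newtons": 50
}}

```text
time: 42.3
tool_pos: [0.4701, 0.0543, 0.049]
tcp_rot: [-2.369, -2.059, 0.001]
wrist_force: [-6.7, 2.8, 5.8]
width: 0.172
grip_force: 50.1
```

Call:
{"method": "apply_moves", "body": {
  "fingers": [0.1,0.1,0.1,0.1,0.1,0.1,0.1,0.1,0.1],
  "travel": [
    [0.2,0,0],
    [0.25,0,0],
    [0.25,0,0],
    [0.25,0,0],
    [0.25,0,0],
    [0.2,0,0],
    [0.07,0,0],
    [0,0,0],
    [0,0,0]
  ],
  "rotation": [
    [0,0,0],
    [0,0,0],
    [0,0,0],
    [0,0,0],
    [0,0,0],
    [0,0,0],
    [0,0,0],
    [0,0,0],
    [0,0,0]
  ]
}}

```text
time: 43.2
tool_pos: [0.4806, 0.1255, 0.0489]
tcp_rot: [2.37, 2.062, -0.003]
wrist_force: [-5.7, -5.4, 5.8]
width: 0.172
grip_force: 50.0
```

```bash
python3 -c "
from h import *
delta(cub(0,-.0725),.047)
for n in('top','side'):
    i,K,E=cam(n); print(n,proj(K,E,np.r_[cub(0,-.0725),.078]),[(np.round(r['location'],1),round(r['p'],2)) for r in tip_of(n,'door_grip')])"
```

```text
t 43.2 pos [0.4806 0.1255 0.0489] units [-0.09  0.02  0.04] xang 82.06 tilt [-0.002 -0.001 -1.   ] w 0.172 g 50.0 F [-5.7 -5.4  5.8] cub [-0.0011 -0.0678] q6 0.35
top [208.56372299 258.34092163] [(array([206.7, 260.5]), 0.67)]
side [285.6859118  244.96280453] [(array([286.9, 244.8]), 0.9)]
```

Call:
{"method": "apply_moves", "body": {
  "fingers": [0.1,0.1,0.1],
  "travel": [
    [0.06,0,0],
    [0,0,0],
    [0,0,0]
  ],
  "rotation": [
    [0,0,0],
    [0,0,0],
    [0,0,0]
  ]
}}

```text
time: 43.7
tool_pos: [0.4805, 0.1256, 0.0489]
tcp_rot: [2.367, 2.062, -0.01]
wrist_force: [-6.5, -14.7, 8.1]
width: 0.172
grip_force: 50.4
```

Call:
{"method": "apply_moves", "body": {
  "fingers": [0.5,0.5,0.5,0.5,0.5,0.5,0.5,0.5,0.5,0.5,0.5,0.5],
  "travel": [
    [0,0,0],
    [0,0,0],
    [0,0,0],
    [0,0,0],
    [0,0,-0.4],
    [0,0,-0.8],
    [0,0,-0.9],
    [-0.8,0,-0.4],
    [-0.9,0,0],
    [-0.9,0,0],
    [-0.9,0,0],
    [-0.9,0,0]
  ],
  "rotation": [
    [0,0,0],
    [0,0,0],
    [0,0,0],
    [0,0,0],
    [0,0,0],
    [0,0,0],
    [0,0,0],
    [0,0,0],
    [0,0,0],
    [0,0,0],
    [0,0,0],
    [0,0,0]
  ]
}}

```text
time: 44.9
tool_pos: [0.4512, -0.09, 0.1728]
tcp_rot: [2.368, 2.063, 0.001]
wrist_force: [1.2, -0.6, -0.1]
width: 0.5
grip_force: 0.0
```

Call:
{"method": "apply_moves", "body": {
  "fingers": [0.5,0.5,0.5,0.5],
  "travel": [
    [-0.9,0,0],
    [-0.9,0,0],
    [0,0,0],
    [0,0,0]
  ],
  "rotation": [
    [0,0,0],
    [0,0,0],
    [0,0,0],
    [0,0,0]
  ]
}}

```text
time: 45.3
tool_pos: [0.4387, -0.1786, 0.1723]
tcp_rot: [-2.373, -2.058, -0.001]
wrist_force: [-0.9, 0.3, 0.3]
width: 0.499
grip_force: 0.0
```

```bash
python3 -c "
from h import *
delta(cub(0,-.0725),.047); look('a3.png')
for n in('top','side'):
    print(n,[(np.round(r['location'],1),round(r['p'],2)) for r in tip_of(n,'door_grip')])"
```

```text
t 45.3 pos [ 0.4387 -0.1786  0.1723] units [ 6.04 -0.01  2.51] xang 81.88 tilt [ 0.     0.001 -1.   ] w 0.499 g 0.0 F [-0.9  0.3  0.3] cub [ 0.0007 -0.3748] q6 -0.3
top [ 96.1 239.3] 59 [0.513  0.3495 0.103 ] cub [-0.0008  0.1585]
top [117.2 242.2] 58 [0.5076 0.3057 0.103 ] cub [1.000e-04 1.143e-01]
top [139.4 246.9] 58 [0.4985 0.2591 0.103 ] cub [-0.0023  0.067 ]
top [161.8 250.3] 55 [0.4921 0.2127 0.103 ] cub [-0.0021  0.0201]
top [377.4 256.4] 58 [ 0.4852 -0.2277  0.103 ] cub [ 0.0536 -0.4168]
top [400.4 265.8] 40 [ 0.4666 -0.2733  0.103 ] cub [ 0.0417 -0.4646]
top [490.8 307.6] 87 [ 0.3864 -0.4474  0.103 ] cub [-0.013  -0.6483]
top [513.8 321.7] 23 [ 0.3599 -0.4895  0.103 ] cub [-0.0333 -0.6937]
top [(array([209.6, 263.7]), 0.74), (array([180.4, 157.8]), 0.31)]
side [(array([286.8, 242.5]), 0.62)]
```

View pics/a3.png

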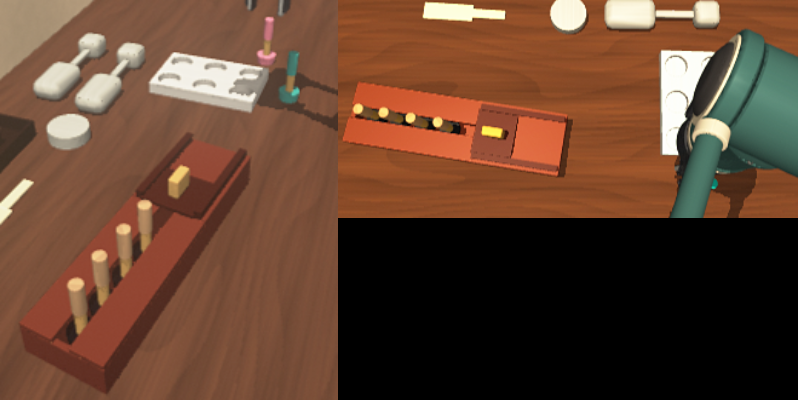

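The door is shut at its stop. Four heelballs stand upright in the slot at side crop (78,305) to (145,225), the bystanders are in place and the gripper is clear, so I hand it in.

```bash
python3 -c "
from workcell import *
print(finish_job())"
```

```text
the job is handed in; nothing more can be done
None
```

The job is handed in: all four heelballs present stand upright under the slotted top with handles up through the slot, the door is shut against its stop, and the other things on the ledge look undisturbed; finished at about 45 s.

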